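# Shorten the telescoping support posts, stow them in their case and snap it shut

## Robot

A 7-joint arm with a two-finger parallel gripper is mounted at the origin on the work surface; the furniture and walls round the work are solid. World frame = base frame: x ahead of the robot, y to its left, z up, the work surface at z = 0. Lengths are in m, angles in rad, forces in N, time in s.
With the tool pointing down it reaches from about 0.35 to 0.9 m from the base axis. Payload 19.9 kg.
Tool frame: the origin (TCP) lies midway between the tips of the shut fingers; the grasp point (between the pads) lies 19 mm behind it; z points along the fingers, y is the direction in which the jaws open and shut (so a half turn about z gives the same grasp; the last joint's range is limited). The gripper opens to 85 mm and grips with 20 to 120 N. Pads are 22 mm wide; open, the fingers measure 114 mm over their backs; the gripper's body (76 mm by 85 mm) begins 54 mm behind the grasp point. The pads swing forward as they close: fully open they stand 13 mm farther back than shut.
Start: joints at [1.069, 0.417, -0.01, 1.614, 0.005, 1.111, -0.053], TCP at [0.278, -0.56, 0.231] pointing down, gripper open.
Joint ranges: [-2.81, 2.81], [-0.39, 2.02], [-1.27, 1.25], [0.06, 2.57], [-1.19, 4.33], [0.19, 2], [-2.82, 2.82]. Speed limits (rad/s): [1.89, 1.89, 2.39, 2.39, 3.01, 3.01, 3.01].

## Interface

Orientations are given as a unit quaternion [x, y, z, w].
In Python, from rig import arm, vision gives the robot as it stands.
- The arm moves only by the tool jog_arm, never from a script. Its argument "deltas" is a list of rows, each a list of 3 entries, a list of its own where there are three numbers: the shift along the tool's x, y, z in mm, then the turn, a rotation vector about the tool's x, y, z in degrees, then the finger opening in mm, from 0 to 85.4. In form: [[[dx, dy, dz], [ax, ay, az], fingers], ...]. A call has 1 to 12 rows; each row shifts and turns the commanded pose from where the row before left it, along the tool's axes as they then stand; what a row does not reach is not made up. A row lasts 1/8 s, in which the tool goes at most 62.5 mm and 10.7 degrees, less where a joint would pass 70% of its speed; a pose out of reach is approached as far as the arm can. A call with a gripper value outside its range is refused whole. The fingers move at their own pace and stop on an object; "squeeze" is the grip in N (left out, the last holds). Time passes only in rows, so rows that do not move let the fingers close. It gives the time, the measured TCP pose, the force and the opening at its end, in the units of the state.
- arm.get_obs(): the state, without advancing time (a new reading comes with each control period).
- vision.grab_frame(name): name is "scene" or "top" or "wrist"; returns a dict with "color" (420x560x3 uint8, red, green, blue), "camera_matrix" (3x3 intrinsics, pixels), "R" (3x3) and "t" (3): a world point X has camera coordinates R X + t; the wrist camera has in their place "mount" (4x4, takes a point from camera to tool coordinates, whose origin is the TCP and whose axes are the flange's). Camera axes: x right, y down, z forward; pixel columns grow to the right and rows downward; lengths in m; the calibration is good to about 2 mm. A picture is of the moment at which its call begins: read the wrist's pose just before it. There is no depth.
- arm.job_done(): hands the job in, once; it reports no verdict.
The state is a dict: "time": time; "joint_pos": joint angles; "qd": joint speeds; "tau": joint torques, N m; "tool_pos": TCP position; "eef_rot": TCP orientation; "wrist_force": force on the tool from outside, world axes, zero at the start; "ft_torque": the same for the moment, N m; "finger_gap": finger opening in m.
Only numpy, scipy, OpenCV 4.12 (cv2) and the standard library are available. Lean on these libraries where they do the work, as an engineer would, in place of code of your own. Each camera call takes 0.05 s, during which the arm holds its last target.

## Task

Put the board support posts away. Every post on the bench, fallen or standing, goes upright on its foot into a bay of its own in the grey case, slid together until its brass button pops out through the lower hole and locks it short (one may already stand in the case, still pulled out); then shut the cover until the catch snaps.

Things in the scene. Friction and masses are not known exactly. Their poses are not given: they have to be found in the camera images.
- post_case: Base of the grey storage case, fixed: box 142 x 142 mm, 5 mm walls, rim 82 mm above its origin, open on top. Dividers (4 mm thick, top 70 mm up) make four 64 x 64 mm bays centred at x, y = +-34 mm, floors 10 mm up. Origin: centre of the underside, 3 mm above the bench. z up, -x front (catch), +x hinge side, y along the hinge.
- post_case_lid (a joint): Angle of the case's deep cover, rad: 0 = fully shut, grows as it opens; starts at 1.75 to 1.95, leaning back. Stays where it is left (friction 0.35 N m). A sprung catch stops it about 0.06 rad ajar; some 8 N down at the front snaps it shut for good. Shut, its top is 153 mm above the case's origin, 8 mm over shortened posts inside: a post still pulled out keeps it open.
- lid_handle (a point): Middle of the handle bar on the cover's front: round, black, 10 mm thick, 86 mm long, parallel to the hinge, 35 mm off the cover's face. Moves with the cover, highest when open. At cover angle a it lies 187 mm from the hinge line, at elevation a + 0.194 rad over the level line from hinge to front.
- lid_front_edge (a point): Point on the cover's outside top face, 12 mm behind its front edge, midway along it: a good place to press it shut. Moves with the cover.
- case_hinge (a point): Middle of the hinge line, fixed: 77 mm from the case's origin along its +x, 82 mm up.
- post_a: Telescoping post, starts lying on the white bench strip to the right; may be absent. Black hexagonal foot 51 mm over corners, 11 mm thick; dark outer tube 23 mm, top at 97 mm; bright inner tube 16 mm; orange ball on top. Origin: centre of the foot's underside; z from foot to ball, x to the button side. 0.37 kg, heavy foot. Held by its smooth ball it swings upright by itself.
- post_a_ball (a point): Centre of post_a's orange ball (28 mm diameter): 116 mm + the value of joint post_a_tube from the foot's underside.
- post_a_tube (a joint): How far the inner tube stands out beyond the lower (shortest) hole, m: 0 = short, post 130 mm tall; starts at 0.014 to 0.032, between holes. Slides in under about 7 N along the post and stays where left; at 0 the button pops out and locks it (1 mm play). Never pull it out: at 0.044 it would lock in the upper hole.
- post_a_button (a joint): How far the sprung brass button is pressed in, m: 0 = popped out through a hole (2.5 mm proud of the tube), about 0.005 while hidden between holes.
- post_b: Telescoping post, starts standing on the brown mat, beyond the case; may be absent. Size and axes as post_a.
- post_b_ball (a point): Centre of post_b's orange ball (28 mm diameter): 116 mm + the value of joint post_b_tube from the foot's underside.
- post_b_tube (a joint): How far the inner tube stands out beyond the lower (shortest) hole, m: 0 = short, post 130 mm tall; starts at 0.014 to 0.032, between holes. Slides in under about 7 N along the post and stays where left; at 0 the button pops out and locks it (1 mm play). Never pull it out: at 0.044 it would lock in the upper hole.
- post_b_button (a joint): How far the sprung brass button is pressed in, m: 0 = popped out through a hole (2.5 mm proud of the tube), about 0.005 while hidden between holes.
- post_c: Telescoping post, starts lying on the bench to the left; may be absent. Size and axes as post_a.
- post_c_ball (a point): Centre of post_c's orange ball (28 mm diameter): 116 mm + the value of joint post_c_tube from the foot's underside.
- post_c_tube (a joint): How far the inner tube stands out beyond the lower (shortest) hole, m: 0 = short, post 130 mm tall; starts at 0.014 to 0.032, between holes. Slides in under about 7 N along the post and stays where left; at 0 the button pops out and locks it (1 mm play). Never pull it out: at 0.044 it would lock in the upper hole.
- post_c_button (a joint): How far the sprung brass button is pressed in, m: 0 = popped out through a hole (2.5 mm proud of the tube), about 0.005 while hidden between holes.
- post_d: Telescoping post, starts standing in one of the case's bays, but still pulled out; may be absent. Size and axes as post_a.
- post_d_ball (a point): Centre of post_d's orange ball (28 mm diameter): 116 mm + the value of joint post_d_tube from the foot's underside.
- post_d_tube (a joint): How far the inner tube stands out beyond the lower (shortest) hole, m: 0 = short, post 130 mm tall; starts at 0.014 to 0.032, between holes. Slides in under about 7 N along the post and stays where left; at 0 the button pops out and locks it (1 mm play). Never pull it out: at 0.044 it would lock in the upper hole.
- post_d_button (a joint): How far the sprung brass button is pressed in, m: 0 = popped out through a hole (2.5 mm proud of the tube), about 0.005 while hidden between holes.

How it is judged:
By the outcome, as a careful person would: the job done as asked, in the order asked, and still so for the second after the job is handed in, with the robot touching nothing.
Of post_a, post_b, post_c, post_d only 3 to 4 are there at a start; the rules pass over those that are not, and their reading is None.
At some moment in a run one of post_a, post_b may be knocked a few centimetres aside while the robot is not near it.
Once in a run the grip may slacken for a moment while it holds something.
It also fails if it takes over 210 s, if anything falls off the work surface, if the arm or the gripper's body presses on something with over 40 N, if the wrist force passes 120 N, or if a joint passes its speed limit or range.

## Working session

There is one attempt and no reset: what is moved stays moved. The work goes in short steps, Python scripts to look and compute and a tool call to move; the robot and the scene stay as the last step left them, time stands still between calls to the robot, and variables do not carry over. Pictures are saved under pics/ and viewed, and the job is handed in when it is done.

Besides the shell and the picture viewer there is one more tool, called after ">>>" in YAML: its name, and indented under it one key for each argument. jog_arm: Moves the arm, as the interface text tells. Its arguments: {"type":"object","properties":{"deltas":{"type":"array"},"squeeze":{"type":"number"}},"required":["deltas"]}

```bash
ls; mkdir -p pics; python3 - <<'E'
from rig import arm, vision
import cv2, numpy as np
o=arm.get_obs()
for k,v in o.items(): print(k,np.round(v,4))
for n in ("scene","top","wrist"):
    f=vision.grab_frame(n)
    cv2.imwrite(f"pics/{n}0.png",f["color"][:,:,::-1])
    print(n,{k:np.round(v,4).tolist() for k,v in f.items() if k!="color"})
E
```

```text
pics
time 0.0
joint_pos [ 1.0685  0.418  -0.0103  1.6142  0.0047  1.1107 -0.053 ]
qd [ 0.0007  0.0012 -0.0003  0.0007 -0.0006  0.0002  0.0001]
tau [-1.00000e-04 -8.64449e+01  6.78800e-01 -4.34895e+01  1.91000e-02
  7.50000e-03  0.00000e+00]
tool_pos [ 0.2777 -0.5595  0.2306]
eef_rot [ 9.736e-01  2.283e-01 -2.000e-04 -6.000e-04]
wrist_force [ 0.7285 -0.1451 -0.4457]
ft_torque [-0.0106  0.005  -0.0011]
finger_gap 0.0853
scene {'camera_matrix': [[381.4112, 0.0, 274.8831], [0.0, 381.4112, 210.4638], [0.0, 0.0, 1.0]], 'R': [[-0.7201, -0.6938, 0.0111], [-0.5507, 0.5616, -0.6175], [0.4222, -0.4508, -0.7865]], 't': [0.4093, 0.3759, 0.7581]}
top {'camera_matrix': [[451.0405, 0.0, 277.8104], [0.0, 451.0405, 214.0021], [0.0, 0.0, 1.0]], 'R': [[-0.3308, -0.9436, 0.0106], [-0.7302, 0.2488, -0.6363], [0.5978, -0.2182, -0.7714]], 't': [0.1681, 0.4653, 0.7791]}
wrist {'camera_matrix': [[314.2739, 0.0, 279.2981], [0.0, 314.2739, 210.7918], [0.0, 0.0, 1.0]], 'mount': [[0.0001, -0.9582, -0.2861, 0.0731], [1.0, 0.0005, -0.0014, 0.0002], [0.0014, -0.2861, 0.9582, -0.1426], [0.0, 0.0, 0.0, 1.0]]}
```

View pics/scene0.png

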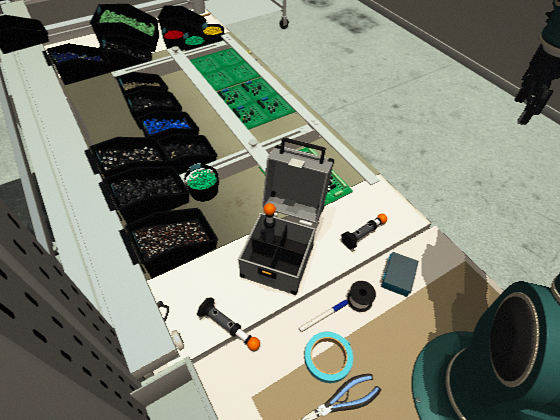

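View pics/top0.png

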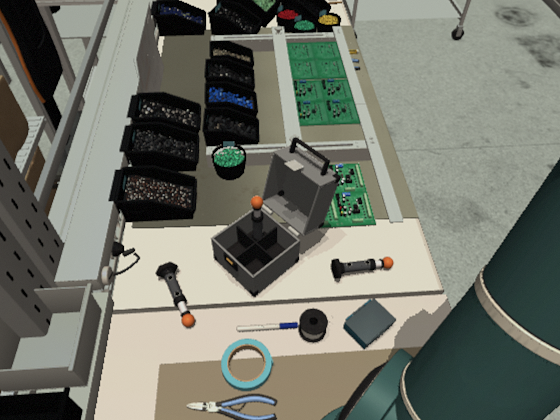

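View pics/wrist0.png

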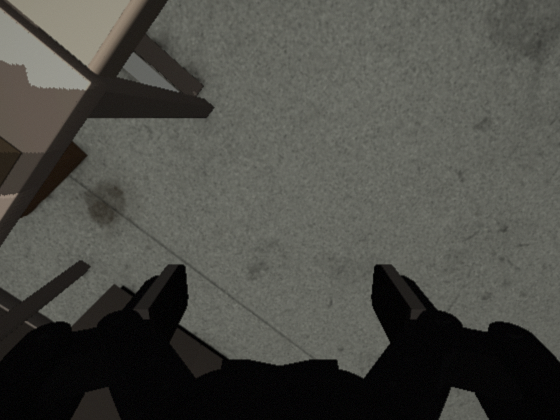

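```bash
cat > h.py <<'E'
from rig import arm, vision
import cv2, numpy as np
from scipy.spatial.transform import Rotation as Rn
from scipy.optimize import least_squares
def cam(name):
    o=arm.get_obs(); f=vision.grab_frame(name)
    if name=="wrist":
        T=np.eye(4);T[:3,:3]=Rn.from_quat(o["eef_rot"]).as_matrix();T[:3,3]=o["tool_pos"]
        M=np.linalg.inv(T@f["mount"]);f["R"]=M[:3,:3];f["t"]=M[:3,3]
    return f
def ray(f,uv):
    d=np.linalg.solve(f["camera_matrix"],np.array([uv[0],uv[1],1.0]))
    return -f["R"].T@f["t"], f["R"].T@d
def bp(f,uv,z):
    c,d=ray(f,uv); return c+d*(z-c[2])/d[2]
def pj(f,X):
    X=np.atleast_2d(X); p=(f["R"]@X.T).T+f["t"]; p=p@f["camera_matrix"].T; return p[:,:2]/p[:,2:]
def tri(fs,uvs):
    A=np.zeros((3,3));b=np.zeros(3)
    for f,u in zip(fs,uvs):
        c,d=ray(f,u);d/=np.linalg.norm(d);P=np.eye(3)-np.outer(d,d);A+=P;b+=P@c
    X=np.linalg.solve(A,b); return X,[np.round(pj(f,X)[0]-u,1).tolist() for f,u in zip(fs,uvs)]
def crop(f,fn,x0,y0,w,h,s=4):
    im=f["color"][y0:y0+h,x0:x0+w,::-1]
    cv2.imwrite(fn,cv2.resize(im,None,fx=s,fy=s,interpolation=cv2.INTER_CUBIC))
def orange(f):
    hsv=cv2.cvtColor(f["color"],cv2.COLOR_RGB2HSV)
    m=cv2.inRange(hsv,(5,150,120),(16,255,255))
    n,l,s,c=cv2.connectedComponentsWithStats(m)
    return [(np.round(c[i],1).tolist(),int(s[i][4]),s[i][2:4].tolist()) for i in range(1,n) if s[i][4]>20]
def st():
    o=arm.get_obs();print("t",round(o["time"],2),"tcp",np.round(o["tool_pos"]*1000,1),"R",np.round(Rn.from_quat(o["eef_rot"]).as_matrix(),3).tolist(),"F",np.round(o["wrist_force"],1),"gap",round(o["finger_gap"]*1000,1),"q",np.round(o["joint_pos"],2))
E
python3 - <<'E'
from h import *
fs=cam("scene");ft=cam("top")
for n,f in(("scene",fs),("top",ft)):
    print(n,-f["R"].T@f["t"],orange(f))
crop(fs,"pics/s1.png",220,120,190,150);crop(ft,"pics/t1.png",200,130,200,150)
crop(ft,"pics/t2.png",140,240,100,100,6)
E
```

```text
scene [0.18174137 0.41456473 0.82379179] [([269.2, 208.4], 99, [12, 12]), ([382.5, 217.5], 54, [9, 9]), ([253.2, 343.2], 127, [13, 13])]
top [-0.07037203  0.21288234  0.89528871] [([20.0, 57.8], 22, [7, 18]), ([256.2, 201.1], 90, [12, 10]), ([387.6, 261.7], 79, [10, 10]), ([187.4, 319.4], 115, [12, 12])]
```

View pics/s1.png

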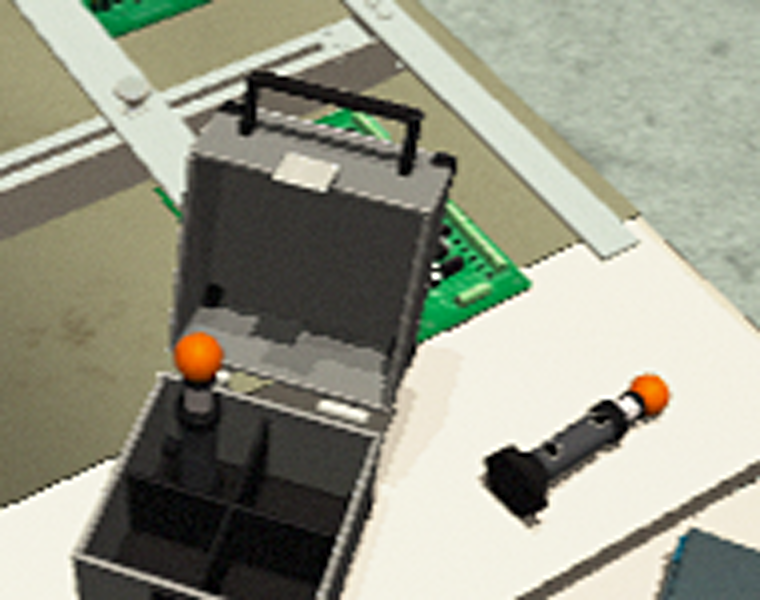

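View pics/t1.png

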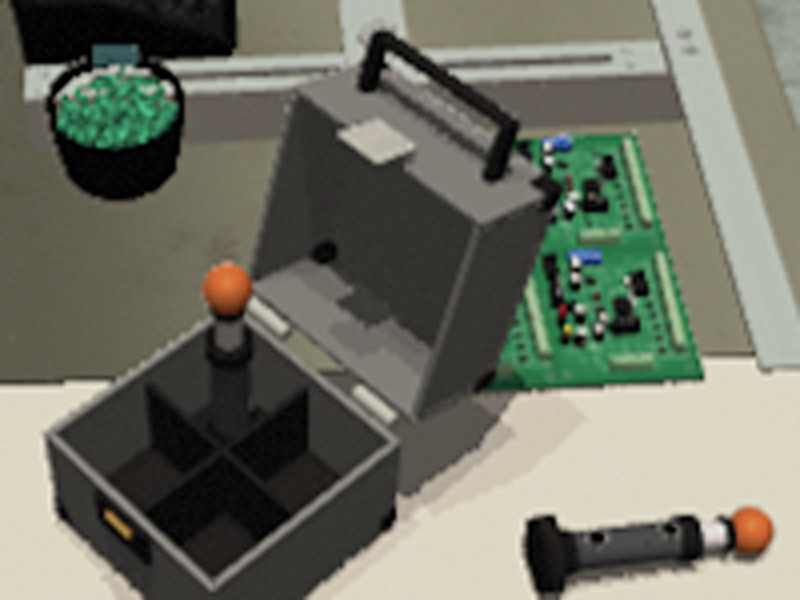

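View pics/t2.png

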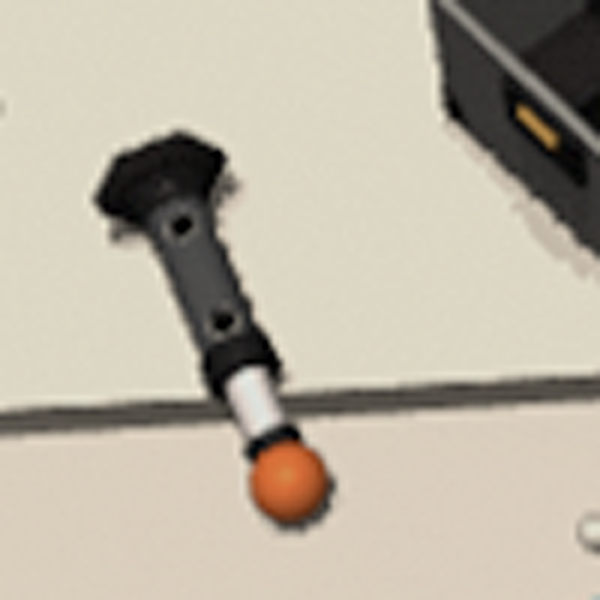

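```bash
python3 - <<'E'
from h import *
fs=cam("scene");ft=cam("top")
T=[(212,238.75),(253.2,277),(299.5,240)]
print([np.round(bp(ft,p,.085),4) for p in T])
S=[(239.5,259.2),(260.5,214),(315.7,228)]
print([np.round(bp(fs,p,.085),4) for p in S])
d=[([382.5,217.5],[387.6,261.7]),([253.2,343.2],[187.4,319.4]),([269.2,208.4],[256.2,201.1])]
for s,t in d: print(tri([fs,ft],[s,t]))
# handle ends
for s,t in [((220+248/4,120+75/4),(200+385/4,130+38/4)),((220+420/4,120+115/4),(200+508/4,130+125/4))]: print(tri([fs,ft],[s,t]))
# feet
print(bp(ft,(200+547/4,130+555/4),0.022),bp(fs,(220+517/4,120+485/4),.022))
print(bp(ft,(140+165/6,240+180/6),0.022))
E
```

```text
[array([0.5375, 0.1458, 0.085 ]), array([0.4133, 0.0886, 0.085 ]), array([ 0.4713, -0.0372,  0.085 ])]
[array([0.5387, 0.1463, 0.085 ]), array([0.5958, 0.0236, 0.085 ]), array([ 0.4721, -0.0387,  0.085 ])]
(array([ 0.39344043, -0.23147411,  0.01561368]), [[0.0, 0.3], [0.1, -0.4]])
(array([0.4006662 , 0.2404933 , 0.01525086]), [[-0.0, 0.1], [0.0, -0.1]])
(array([0.55437898, 0.03540613, 0.15362228]), [[0.0, 0.1], [0.0, -0.1]])
(array([ 0.62921954, -0.08303948,  0.23627808]), [[0.1, 0.6], [0.1, -0.7]])
(array([ 0.52735694, -0.11075898,  0.2538952 ]), [[0.0, 0.5], [0.1, -0.5]])
[ 0.40989052 -0.10804618  0.022     ] [ 0.40986122 -0.1051807   0.022     ]
[0.53166214 0.25735442 0.022     ]
```

```bash
cat >> h.py <<'E'
def plan(pos,jaw=None,straight=True):
    """pos world m; jaw = world angle deg of jaw axis (mod 180). prints turn then shift in the turned frame"""
    o=arm.get_obs();R=Rn.from_quat(o["eef_rot"]).as_matrix()
    z=np.array([0,0,-1.0])
    y=R[:,1].copy();y[2]=0;y/=np.linalg.norm(y)
    if jaw is not None:
        a=np.radians(jaw);c=np.array([np.cos(a),np.sin(a),0]); y=c if c@y>0 else -c
    Rt=np.stack([np.cross(y,z),y,z],1)
    rv=np.degrees(Rn.from_matrix(R.T@Rt).as_rotvec())
    d=np.asarray(pos)-o["tool_pos"]
    st();print("turn",np.round(rv,1),"then shift mm",np.round(Rt.T@d*1000,1)," unturned shift",np.round(R.T@d*1000,1))
E
python3 - <<'E'
from h import *
plan([.393,-.2315,.12],-7.6)
plan([.393,-.2315,.12])
E
```

```text
t 0.35 tcp [ 277.9 -559.7  231.1] R [[0.896, 0.445, -0.0], [0.445, -0.896, 0.0], [-0.0, -0.0, -1.0]] F [ 0.5 -0.1  0.3] gap 85.4 q [ 1.07  0.42 -0.01  1.61  0.    1.11 -0.05]
turn [ -0.  -0. -56.] then shift mm [340.6  70.7 111.1]  unturned shift [ 249.1 -242.8  111.2]
t 0.35 tcp [ 277.9 -559.7  231.1] R [[0.896, 0.445, -0.0], [0.445, -0.896, 0.0], [-0.0, -0.0, -1.0]] F [ 0.5 -0.1  0.3] gap 85.4 q [ 1.07  0.42 -0.01  1.61  0.    1.11 -0.05]
turn [-0.  0.  0.] then shift mm [ 249.1 -242.8  111.1]  unturned shift [ 249.1 -242.8  111.2]
```

>>> jog_arm:
  deltas:
    - [[15,-15,0],[0,0,0],85]
    - [[31,-30,0],[0,0,0],85]
    - [[31,-30,0],[0,0,0],85]
    - [[31,-30,0],[0,0,0],85]
    - [[31,-30,0],[0,0,0],85]
    - [[31,-30,0],[0,0,0],85]
    - [[31,-30,0],[0,0,0],85]
    - [[31,-30,0],[0,0,0],85]
    - [[15,-15,0],[0,0,0],85]
    - [[0,0,10],[0,0,-9],85]
    - [[0,0,10],[0,0,-9],85]
    - [[0,0,0],[0,0,-9],85]
  squeeze: 30

```text
time: 1.85
tool_pos: [0.3921, -0.2348, 0.2107]
eef_rot: [0.892, 0.452, -0.0, -0.0]
wrist_force: [-0.6, -0.4, -0.2]
finger_gap: 0.0847
```

>>> jog_arm:
  deltas:
    - [[0,0,0],[0,0,-9],85]
    - [[0,0,0],[0,0,-9],85]
    - [[0,0,0],[0,0,-9],85]
    - [[0,0,0],[0,0,-2],85]
    - [[0,0,0],[0,0,0],85]

```text
time: 2.48
tool_pos: [0.3924, -0.235, 0.2113]
eef_rot: [0.753, 0.658, -0.0, -0.0]
wrist_force: [1.3, -0.3, -0.1]
finger_gap: 0.0852
```

```bash
python3 - <<'E'
from h import *
plan([.393,-.2315,.06],-7.6)
f=cam("wrist");cv2.imwrite("pics/w1.png",f["color"][:,:,::-1])
for b in orange(f): print(b,bp(f,b[0],.0145))
ft=cam("top");print(orange(ft));cv2.imwrite("pics/t3.png",ft["color"][:,:,::-1])
E
```

```text
t 2.48 tcp [ 392.4 -235.   211.3] R [[0.135, 0.991, -0.0], [0.991, -0.135, -0.0], [-0.0, -0.0, -1.0]] F [ 1.3 -0.3 -0.1] gap 85.2 q [ 0.75  0.15 -0.3   2.03  0.05  0.97  0.29]
turn [-0.   0.  -0.2] then shift mm [3.600e+00 1.000e-01 1.513e+02]  unturned shift [3.600e+00 1.000e-01 1.513e+02]
[([20.2, 57.9], 122, [26, 59]), ([256.5, 201.4], 98, [12, 10]), ([387.7, 261.6], 36, [7, 6]), ([187.5, 319.5], 121, [12, 12])]
```

View pics/w1.png

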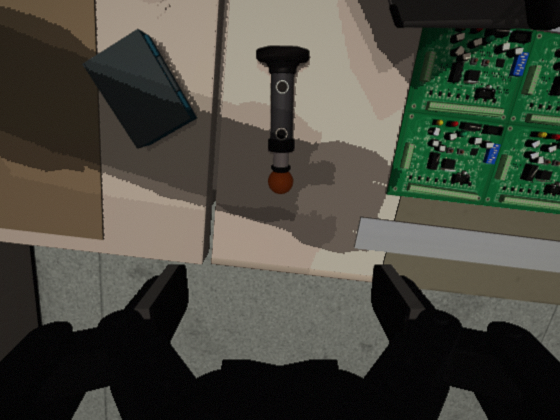

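```bash
python3 - <<'E'
from h import *
f=cam("wrist")
print(bp(f,(280.5,182),.0145),bp(f,(283,57),.022), bp(f,(282,150),.015))
E
```

```text
[ 0.39444712 -0.23040504  0.0145    ] [ 0.4133206  -0.10821445  0.022     ] [ 0.40065888 -0.19625339  0.015     ]
```

>>> jog_arm:
  deltas:
    - [[4,2,20],[0,0,0],85]
    - [[0,0,30],[0,0,0],85]
    - [[0,0,30],[0,0,0],85]
    - [[0,0,30],[0,0,0],85]
    - [[0,0,30],[0,0,0],85]
    - [[0,0,30],[0,0,0],85]
    - [[0,0,20],[0,0,0],75]
    - [[0,0,11],[0,0,0],65]
    - [[0,0,5],[0,0,0],60]
    - [[0,0,3],[0,0,0],60]
    - [[0,0,0],[0,0,0],60]

```text
time: 4.0
tool_pos: [0.3951, -0.2314, 0.0026]
eef_rot: [0.752, 0.659, 0.0, 0.0]
wrist_force: [-0.4, 0.1, 0.1]
finger_gap: 0.0602
```

```bash
python3 - <<'E'
from h import *
st()
f=cam("wrist");cv2.imwrite("pics/w2.png",f["color"][:,:,::-1])
E
```

```text
t 4.0 tcp [ 395.1 -231.4    2.6] R [[0.132, 0.991, 0.0], [0.991, -0.132, -0.0], [-0.0, 0.0, -1.0]] F [-0.4  0.1  0.1] gap 60.2 q [ 0.65  0.51 -0.22  2.16  0.23  0.49  0.12]
```

View pics/w2.png

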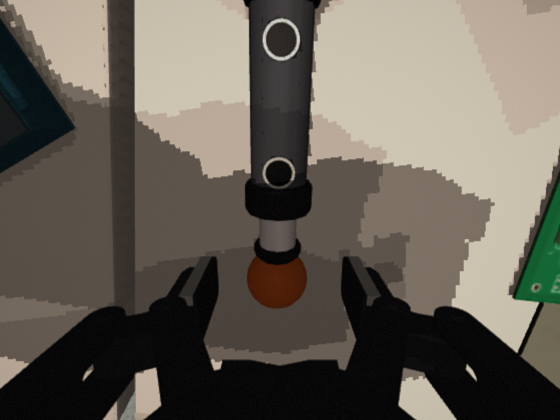

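```bash
python3 - <<'E'
from h import *
f=cam("wrist")
print(bp(f,(277,279),.0145), pj(f,arm.get_obs()["tool_pos"]+[0,0,.012]))
E
```

```text
[ 0.39442117 -0.23043583  0.0145    ] [[278.84225175 280.92643901]]
```

>>> jog_arm:
  deltas:
    - [[0,0,0],[0,0,0],20]
    - [[0,0,0],[0,0,0],20]
    - [[0,0,0],[0,0,0],20]
    - [[0,0,0],[0,0,0],20]
    - [[1,0,-10],[0,0,0],20]
    - [[2,0,-12],[0,0,0],20]
  squeeze: 40

```text
time: 4.85
tool_pos: [0.3949, -0.228, 0.0248]
eef_rot: [0.752, 0.659, -0.0, -0.001]
wrist_force: [0.1, 0.8, -2.2]
finger_gap: 0.0255
```

>>> jog_arm:
  deltas:
    - [[5,0,-19],[0,0,0],20]
    - [[8,0,-19],[0,0,0],20]
    - [[10,0,-18],[0,0,0],20]
    - [[13,0,-17],[0,0,0],20]
    - [[15,0,-16],[0,0,0],20]
    - [[17,0,-15],[0,0,0],20]
    - [[18,0,-14],[0,0,0],20]
    - [[17,0,-12],[0,0,0],20]
    - [[10,0,-10],[0,0,0],20]
    - [[4,0,-8],[0,0,0],20]
    - [[0,0,-6],[0,0,0],20]
    - [[0,0,-4],[0,0,0],20]

```text
time: 6.35
tool_pos: [0.4107, -0.1128, 0.1825]
eef_rot: [0.753, 0.658, -0.0, -0.0]
wrist_force: [0.1, 0.2, -4.0]
finger_gap: 0.0255
```

```bash
python3 - <<'E'
from h import *
st()
f=cam("wrist");cv2.imwrite("pics/w3.png",f["color"][:,:,::-1])
ft=cam("top");cv2.imwrite("pics/t4.png",ft["color"][:,:,::-1]);fs=cam("scene");cv2.imwrite("pics/s4.png",fs["color"][:,:,::-1])
E
```

```text
t 6.35 tcp [ 410.7 -112.8  182.5] R [[0.133, 0.991, -0.0], [0.991, -0.133, 0.0], [-0.0, -0.0, -1.0]] F [ 0.1  0.2 -4. ] gap 25.5 q [ 0.54  0.14 -0.37  2.12  0.06  0.89  0.  ]
```

View pics/w3.png

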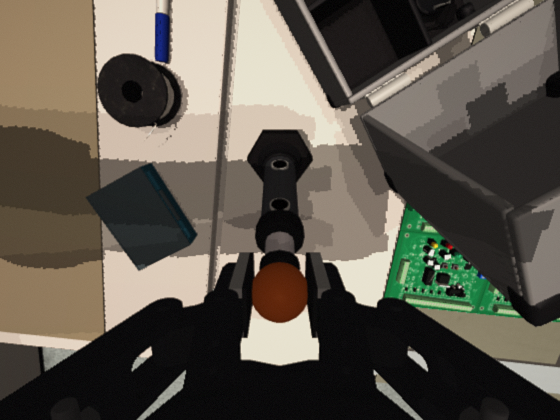

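View pics/s4.png

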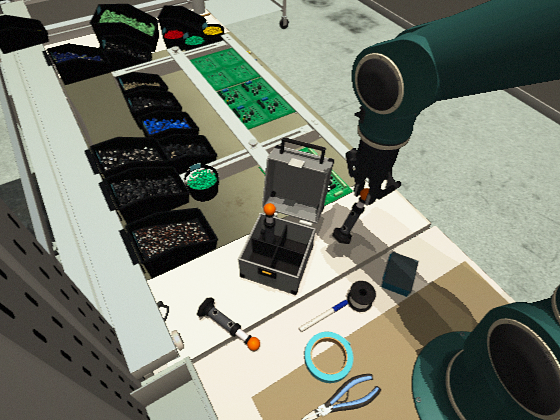

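```bash
python3 - <<'E'
from h import *
f=cam("wrist");crop(f,"pics/w4.png",200,100,160,220,3)
p=arm.get_obs()["tool_pos"]
for z in (.012,.0,-.02,-.1,-.115): print(z,pj(f,p+[0,0,z]))
E
```

```text
0.012 [[278.69057957 280.57257818]]
0.0 [[278.75741421 268.66049327]]
-0.02 [[278.84947481 252.25233362]]
-0.1 [[279.0784417  211.44306621]]
-0.115 [[279.10677566 206.39304223]]
```

View pics/w4.png

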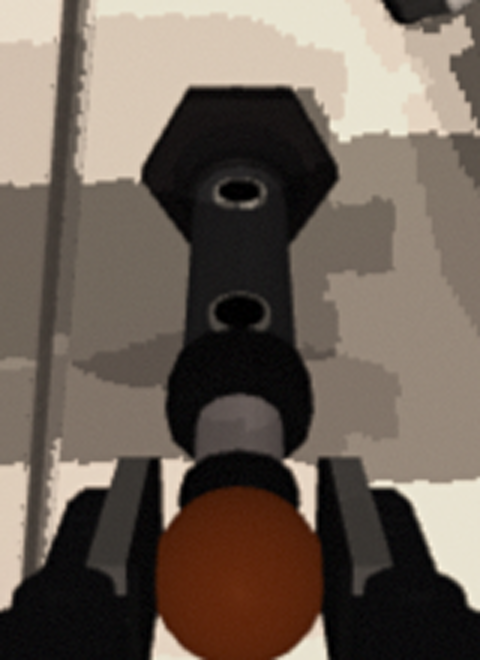

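>>> jog_arm:
  deltas:
    - [[0,0,10],[0,0,0],20]
    - [[0,0,20],[0,0,0],20]
    - [[0,0,10],[0,0,0],20]
    - [[0,0,0],[0,0,0],20]
    - [[0,0,0],[0,0,0],20]
    - [[0,0,0],[0,0,0],20]
  squeeze: 20

```text
time: 7.3
tool_pos: [0.4111, -0.1124, 0.1427]
eef_rot: [0.752, 0.659, 0.0, 0.0]
wrist_force: [0.6, -0.5, -4.4]
finger_gap: 0.0269
```

```bash
cat >> h.py <<'E'
def tilt(fn):
    st();f=cam("wrist");crop(f,fn,200,100,160,220,3)
    p=arm.get_obs()["tool_pos"]
    for z in (.012,-.02,-.1,-.115): print(z,(pj(f,p+[0,0,z])[0]-[200,100])*3)
E
python3 - <<'E'
from h import *
tilt("pics/w5.png")
E
```

```text
t 7.3 tcp [ 411.1 -112.4  142.7] R [[0.132, 0.991, 0.001], [0.991, -0.132, -0.0], [-0.0, 0.001, -1.0]] F [ 0.6 -0.5 -4.4] gap 26.9 q [ 0.53  0.2  -0.37  2.16  0.1   0.79 -0.04]
0.012 [236.13359551 542.71713517]
-0.02 [236.45015625 457.53550373]
-0.1 [236.90626476 334.80370907]
-0.115 [236.96270245 319.61719434]
```

View pics/w5.png

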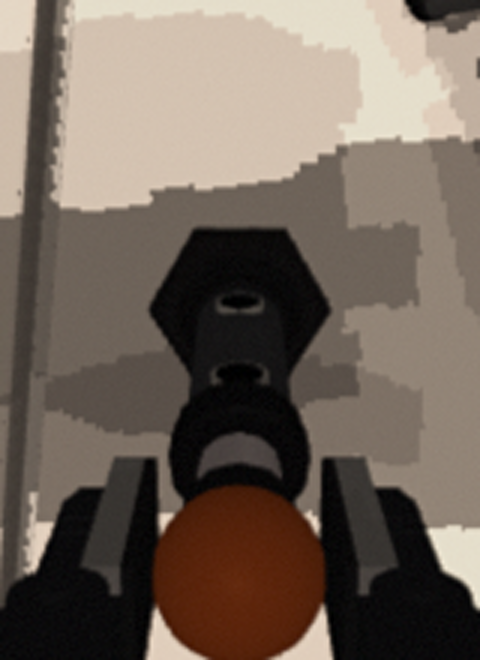

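>>> jog_arm:
  deltas:
    - [[0,0,15],[0,0,0],20]
    - [[0,0,12],[0,0,0],20]
    - [[5,0,4],[0,0,0],20]
    - [[8,0,0],[0,0,0],20]
    - [[5,0,0],[0,0,0],20]
    - [[0,0,0],[0,0,0],20]

```text
time: 8.1
tool_pos: [0.4132, -0.0941, 0.1114]
eef_rot: [0.752, 0.659, 0.0, 0.0]
wrist_force: [0.7, -2.2, 0.5]
finger_gap: 0.0264
```

```bash
python3 - <<'E'
from h import *
tilt("pics/w6.png")
E
```

```text
t 8.1 tcp [413.2 -94.1 111.4] R [[0.131, 0.991, 0.0], [0.991, -0.131, 0.0], [0.0, 0.0, -1.0]] F [ 0.7 -2.2  0.5] gap 26.4 q [ 0.48  0.26 -0.37  2.19  0.14  0.72 -0.11]
0.012 [236.48576887 544.08439229]
-0.02 [236.86119317 458.69997709]
-0.1 [237.40214753 335.66832589]
-0.115 [237.4690866  320.44407721]
```

View pics/w6.png

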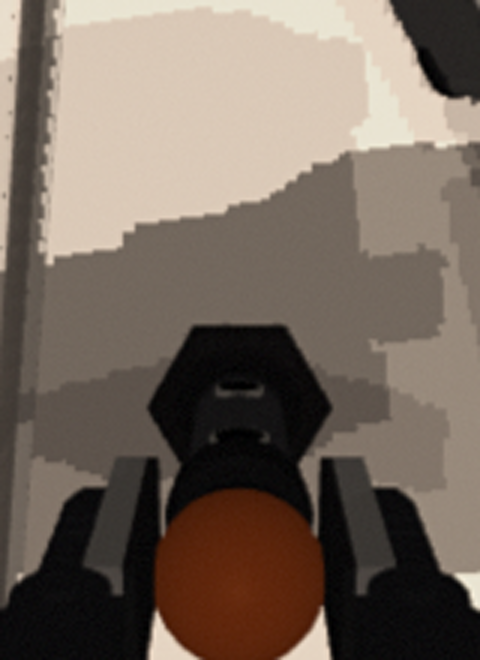

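>>> jog_arm:
  deltas:
    - [[-6,0,0],[0,0,0],20]
    - [[-6,0,0],[0,0,0],20]
    - [[0,0,2],[0,0,0],20]
    - [[0,0,0],[0,0,0],45]
    - [[0,0,0],[0,0,0],45]
    - [[0,0,0],[0,0,0],45]
    - [[0,0,0],[0,0,0],45]

```text
time: 9.02
tool_pos: [0.4116, -0.1063, 0.1093]
eef_rot: [0.752, 0.659, 0.0, -0.0]
wrist_force: [-0.4, 0.2, 0.0]
finger_gap: 0.0451
```

```bash
python3 - <<'E'
from h import *
tilt("pics/w7.png")
E
```

```text
t 9.03 tcp [ 411.6 -106.3  109.3] R [[0.132, 0.991, 0.0], [0.991, -0.132, 0.0], [0.0, 0.0, -1.0]] F [-0.4  0.2  0. ] gap 45.1 q [ 0.5   0.26 -0.36  2.19  0.14  0.71 -0.08]
0.012 [236.3870462  542.61225677]
-0.02 [236.78316825 457.45703857]
-0.1 [237.35381029 334.78487935]
-0.115 [237.42441182 319.6075146 ]
```

View pics/w7.png

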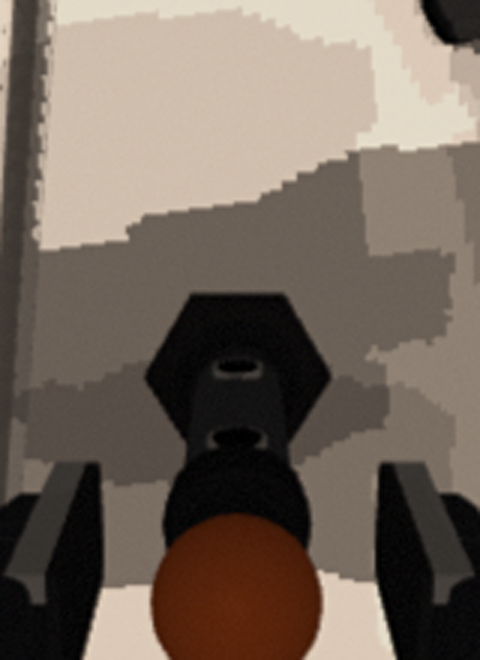

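```bash
python3 - <<'E'
from h import *
f=cam("wrist");print(bp(f,(279,223.5),.011))
for z in(.125,.13,.135,.14): print(z,bp(f,(279,301),z))
E
```

```text
[ 0.41025132 -0.11579778  0.011     ]
0.125 [ 0.41061099 -0.11457434  0.125     ]
0.13 [ 0.41104192 -0.11140992  0.13      ]
0.135 [ 0.41147286 -0.10824549  0.135     ]
0.14 [ 0.41190379 -0.10508106  0.14      ]
```

>>> jog_arm:
  deltas:
    - [[-3,0,-3],[0,0,0],45]
    - [[-3,0,-2],[0,0,0],45]
    - [[0,0,0],[0,0,0],20]
    - [[0,0,0],[0,0,0],20]
    - [[0,0,0],[0,0,0],20]
    - [[0,0,0],[0,0,0],20]
    - [[0,0,-5],[0,0,0],20]
    - [[0,0,-8],[0,0,0],20]
    - [[0,0,-8],[0,0,0],20]
    - [[0,0,-8],[0,0,0],20]
  squeeze: 40

```text
time: 10.38
tool_pos: [0.4108, -0.1124, 0.144]
eef_rot: [0.752, 0.659, 0.0, 0.0]
wrist_force: [-0.2, 0.1, -3.9]
finger_gap: 0.0252
```

```bash
python3 - <<'E'
from h import *
tilt("pics/w8.png")
E
```

```text
t 10.38 tcp [ 410.8 -112.4  144. ] R [[0.132, 0.991, 0.0], [0.991, -0.132, -0.0], [-0.0, 0.0, -1.0]] F [-0.2  0.1 -3.9] gap 25.2 q [ 0.53  0.2  -0.37  2.16  0.1   0.8  -0.03]
0.012 [239.3049853  545.26772866]
-0.02 [239.16009972 459.24682165]
-0.1 [238.95185719 335.60988101]
-0.115 [238.92613173 320.3362611 ]
```

View pics/w8.png

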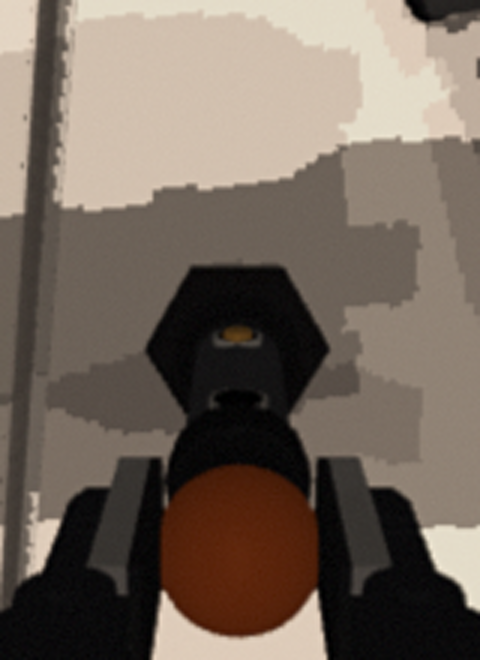

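>>> jog_arm:
  deltas:
    - [[0,0,-10],[0,0,0],20]
    - [[0,0,-20],[0,0,0],20]
    - [[0,0,-20],[0,0,0],20]
    - [[0,0,-20],[0,0,0],20]
    - [[8,1,-8],[0,0,0],20]
    - [[16,2,0],[0,0,0],20]
    - [[23,3,0],[0,0,0],20]
    - [[26,4,0],[0,0,0],20]
    - [[26,4,0],[0,0,0],20]
    - [[26,4,0],[0,0,0],20]
    - [[23,3,0],[0,0,0],20]
    - [[16,2,0],[0,0,0],20]

```text
time: 11.92
tool_pos: [0.4551, 0.0488, 0.2209]
eef_rot: [0.752, 0.659, -0.0, -0.0]
wrist_force: [1.2, -0.4, -4.4]
finger_gap: 0.0249
```

>>> jog_arm:
  deltas:
    - [[14,1,0],[0,0,0],20]
    - [[8,1,0],[0,0,0],20]
    - [[3,0,0],[0,0,0],20]
    - [[0,0,0],[0,0,0],20]
    - [[0,0,0],[0,0,0],20]
    - [[0,0,0],[0,0,0],20]

```text
time: 12.68
tool_pos: [0.4606, 0.0714, 0.2213]
eef_rot: [0.753, 0.658, -0.0, 0.0]
wrist_force: [0.6, 0.0, -2.9]
finger_gap: 0.0253
```

```bash
python3 - <<'E'
from h import *
tilt("pics/w9.png")
f=cam("wrist");cv2.imwrite("pics/w9f.png",f["color"][:,:,::-1])
ft=cam("top");crop(ft,"pics/t9.png",200,130,200,150)
fs=cam("scene");crop(fs,"pics/s9.png",220,160,150,150)
E
```

```text
t 12.68 tcp [460.6  71.4 221.3] R [[0.133, 0.991, -0.0], [0.991, -0.133, -0.0], [-0.0, -0.0, -1.0]] F [ 0.6  0.  -2.9] gap 25.3 q [ 0.28  0.18 -0.55  1.99  0.11  1.   -0.45]
0.012 [236.35182947 542.20410053]
-0.02 [236.75780263 457.08627642]
-0.1 [237.34260907 334.47360904]
-0.115 [237.41496086 319.30406623]
```

View pics/w9f.png

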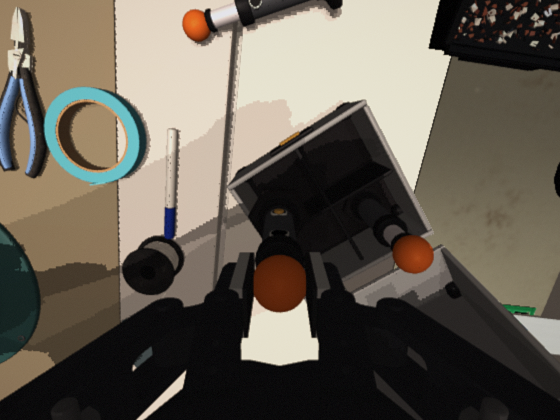

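View pics/t9.png

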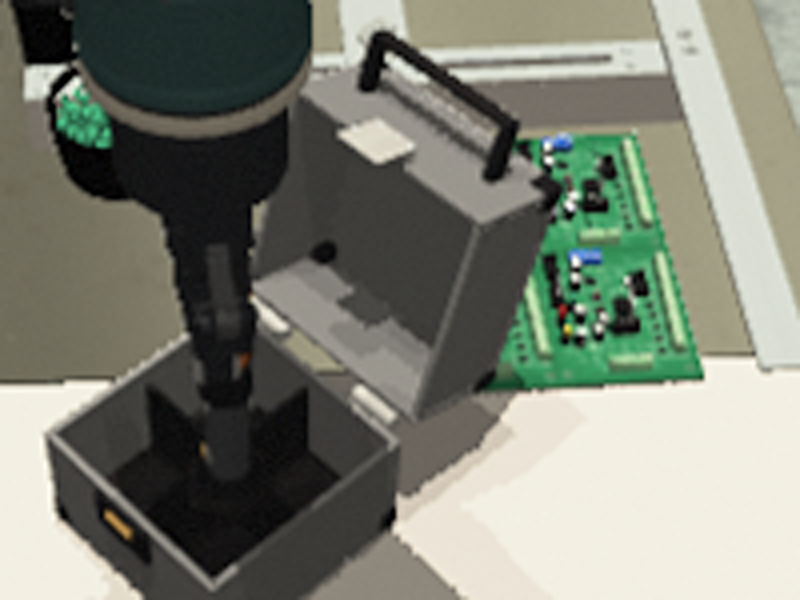

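View pics/s9.png

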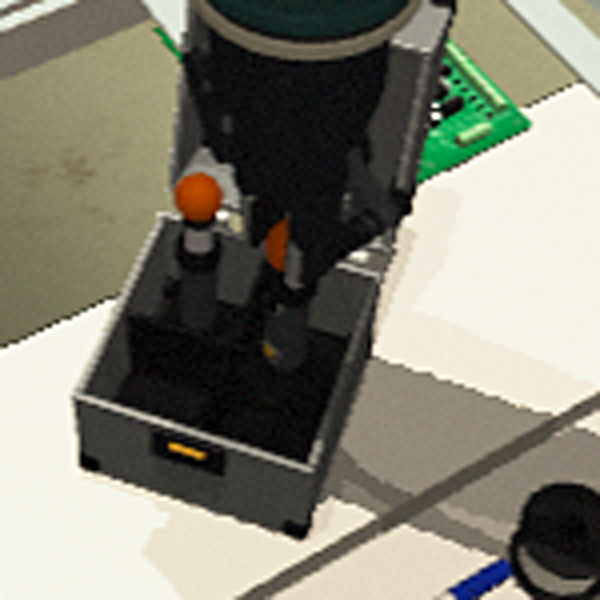

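```bash
cat >> h.py <<'E'
def casefit(P):
    # P: list of (world xy, case xy)
    def r(p):
        c,s=np.cos(p[2]),np.sin(p[2]);out=[]
        for w,q in P: out+= [p[0]+c*q[0]-s*q[1]-w[0],p[1]+s*q[0]+c*q[1]-w[1]]
        return out
    s=least_squares(r,[.505,.055,-1.13]);return s.x,np.round(np.array(s.fun)*1000,1)
E
python3 - <<'E'
from h import *
f=cam("wrist")
W=[bp(f,p,.085) for p in [(365,102),(230,185),(434,233)]]
print(np.round(W,4))
P=list(zip(W,[(-.071,.071),(-.071,-.071),(.071,.071)]))
print(casefit(P))
P2=P+[((.5375,.1458),(-.071,.071)),((.4133,.0886),(-.071,-.071)),((.4713,-.0372),(.071,-.071)),((.5387,.1463),(-.071,.071)),((.5958,.0236),(.071,.071)),((.4721,-.0387),(.071,-.071))]
print(casefit(P2))
x,_=casefit(P2);c,s=np.cos(x[2]),np.sin(x[2])
for a in(-1,1):
  for b in (-1,1): print(a,b,x[:2]+.034*np.array([c*a-s*b,s*a+c*b]))
E
```

```text
[[0.5432 0.1464 0.085 ]
 [0.4183 0.0915 0.085 ]
 [0.6014 0.0205 0.085 ]]
(array([ 0.50899463,  0.05488745, -1.15136185]), array([ 1.7,  2.2, -3.1, -0.7,  1.4, -1.5]))
(array([ 0.50630377,  0.05474074, -1.14018659]), array([-2. ,  2.5, -6.2, -1.9, -0.9, -0.6,  3.7,  3.1, -1.2,  1. ,  0.1,
       -2.2,  2.5,  2.6,  4.7, -3.7, -0.7, -0.7]))
-1 -1 [0.46121513 0.07144448]
-1 1 [0.52300751 0.09982938]
1 -1 [0.48960003 0.00965211]
1 1 [0.5513924 0.038037 ]
```

>>> jog_arm:
  deltas:
    - [[0,0,8],[0,0,0],20]
    - [[0,0,12],[0,0,0],20]
    - [[0,0,12],[0,0,0],20]
    - [[0,0,8],[0,0,0],20]
    - [[0,0,0],[0,0,0],20]

```text
time: 13.55
tool_pos: [0.4602, 0.0717, 0.1806]
eef_rot: [0.752, 0.659, -0.0, -0.0]
wrist_force: [-0.9, -0.4, -3.1]
finger_gap: 0.0249
```

```bash
python3 - <<'E'
from h import *
tilt("pics/w10.png")
fs=cam("scene");crop(fs,"pics/s10.png",220,180,120,120,6)
ft=cam("top");crop(ft,"pics/t10.png",205,190,100,90,7)
E
```

```text
t 13.55 tcp [460.2  71.7 180.6] R [[0.132, 0.991, -0.001], [0.991, -0.132, 0.0], [-0.0, -0.001, -1.0]] F [-0.9 -0.4 -3.1] gap 24.9 q [ 0.26  0.23 -0.54  2.03  0.15  0.91 -0.49]
0.012 [238.11235198 543.50881191]
-0.02 [238.44305083 457.92121145]
-0.1 [238.91871714 334.81483592]
-0.115 [238.97750827 319.59920552]
```

View pics/w10.png

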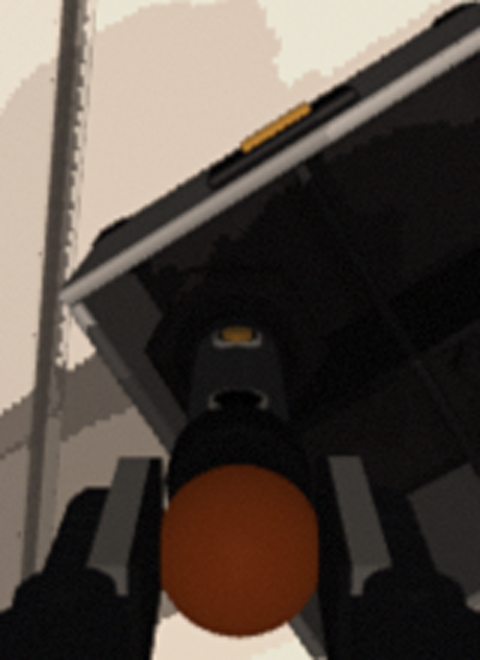

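View pics/t10.png

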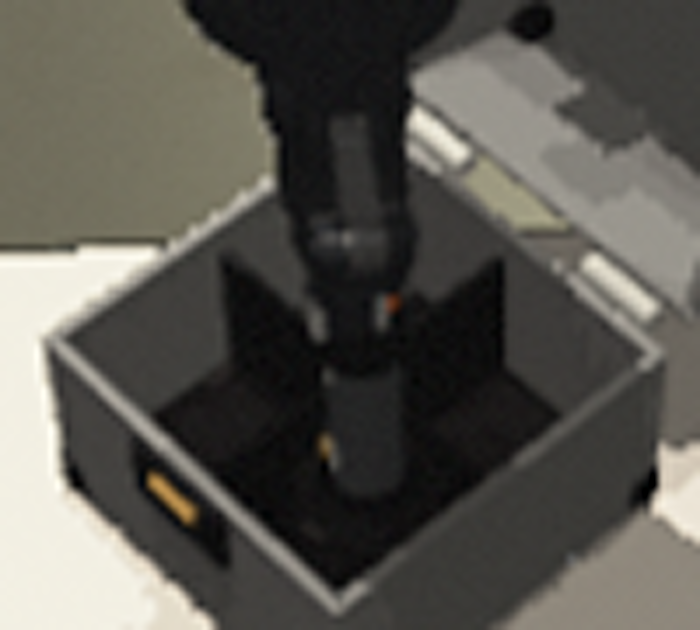

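View pics/s10.png

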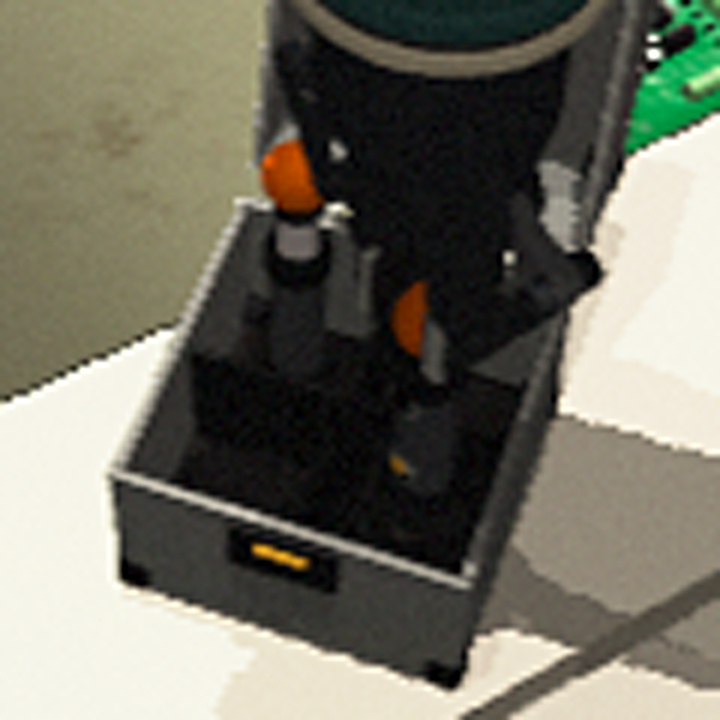

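>>> jog_arm:
  deltas:
    - [[0,0,8],[0,0,0],20]
    - [[0,0,10],[0,0,0],20]
    - [[0,0,10],[0,0,0],20]
    - [[0,0,10],[0,0,0],20]
    - [[0,0,8],[0,0,0],20]
    - [[0,0,5],[0,0,0],20]
    - [[0,0,0],[0,0,0],20]

```text
time: 14.58
tool_pos: [0.4605, 0.0717, 0.13]
eef_rot: [0.752, 0.659, -0.0, -0.0]
wrist_force: [0.1, -0.0, -3.8]
finger_gap: 0.0252
```

>>> jog_arm:
  deltas:
    - [[0,0,3],[0,0,0],20]
    - [[0,0,3],[0,0,0],20]
    - [[0,0,3],[0,0,0],20]
    - [[0,0,2],[0,0,0],20]
    - [[0,0,0],[0,0,0],20]

```text
time: 15.2
tool_pos: [0.4623, 0.0723, 0.1215]
eef_rot: [0.752, 0.659, 0.001, 0.001]
wrist_force: [-10.2, -1.3, 47.4]
finger_gap: 0.0251
```

```bash
python3 - <<'E'
from h import *
tilt("pics/w11.png")
E
```

```text
t 15.2 tcp [462.3  72.3 121.5] R [[0.132, 0.991, 0.004], [0.991, -0.132, -0.0], [0.0, 0.004, -1.0]] F [-10.2  -1.3  47.4] gap 25.1 q [ 0.22  0.33 -0.51  2.08  0.23  0.78 -0.56]
0.012 [236.87531413 542.86302167]
-0.02 [236.52527495 457.67406459]
-0.1 [236.02116571 334.98911209]
-0.115 [235.95880788 319.81310232]
```

View pics/w11.png

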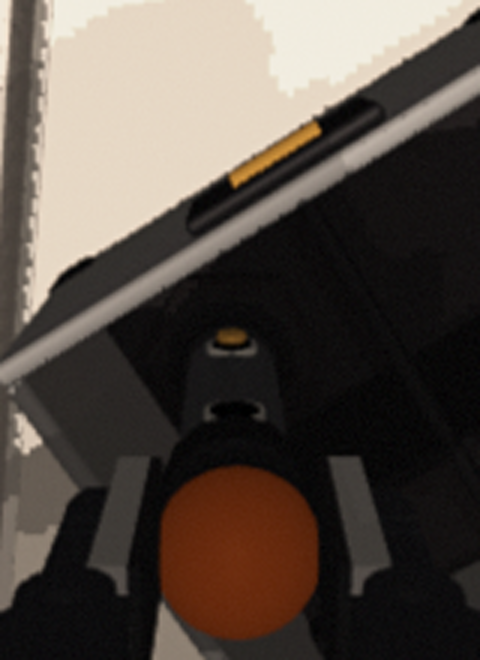

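>>> jog_arm:
  deltas:
    - [[0,0,-2],[0,0,0],20]
    - [[0,0,-2],[0,0,0],20]
    - [[0,0,0],[0,0,0],20]

```text
time: 15.62
tool_pos: [0.4612, 0.0719, 0.1241]
eef_rot: [0.752, 0.659, 0.001, 0.0]
wrist_force: [-3.5, 0.8, 12.5]
finger_gap: 0.025
```

```bash
python3 - <<'E'
from h import *
st()
fs=cam("scene");crop(fs,"pics/s12.png",220,180,120,120,6)
ft=cam("top");crop(ft,"pics/t12.png",205,190,100,90,7)
E
```

```text
t 15.62 tcp [461.2  71.9 124.1] R [[0.132, 0.991, 0.002], [0.991, -0.132, 0.0], [0.0, 0.002, -1.0]] F [-3.5  0.8 12.5] gap 25.0 q [ 0.23  0.32 -0.51  2.08  0.22  0.79 -0.56]
```

View pics/t12.png

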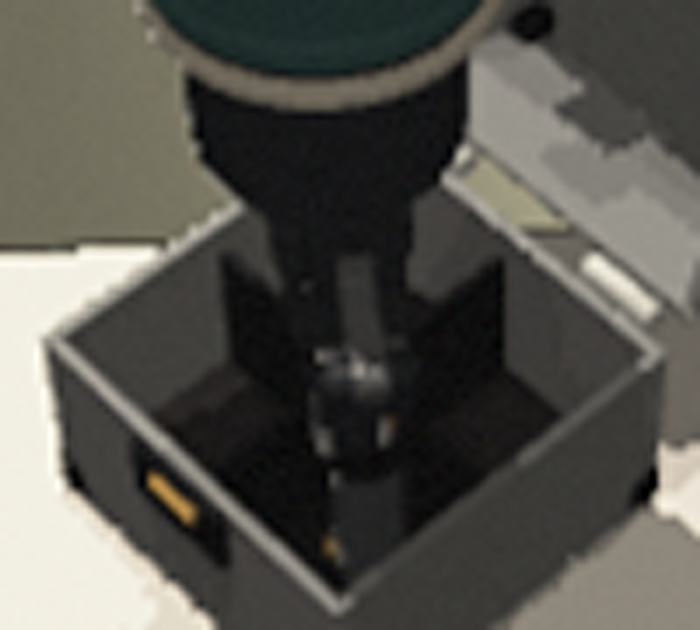

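View pics/s12.png

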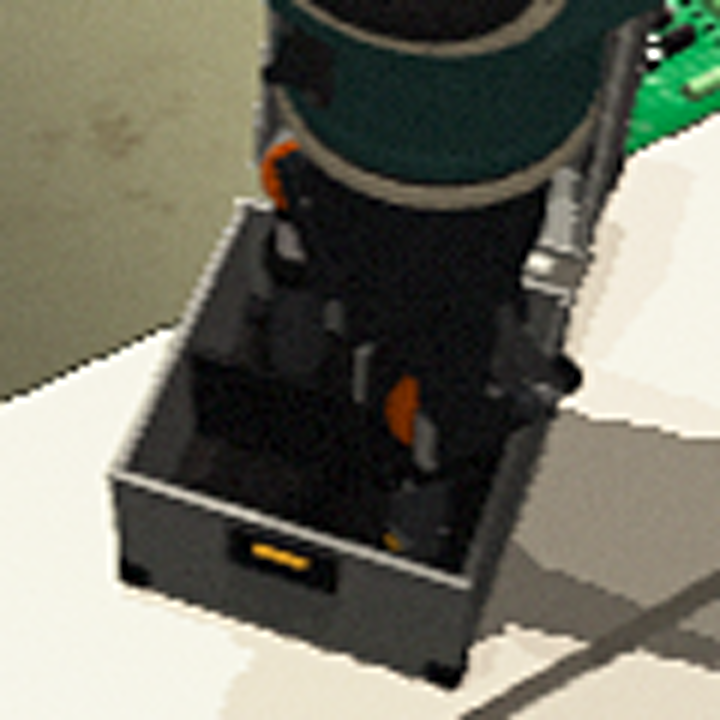

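>>> jog_arm:
  deltas:
    - [[0,0,-1],[0,0,0],20]
    - [[0,0,0],[0,0,0],45]
    - [[0,0,0],[0,0,0],45]
    - [[0,0,0],[0,0,0],45]

```text
time: 16.23
tool_pos: [0.4606, 0.0717, 0.1243]
eef_rot: [0.752, 0.659, 0.0, -0.0]
wrist_force: [-0.4, -0.7, 0.7]
finger_gap: 0.0452
```

```bash
python3 - <<'E'
from h import *
tilt("pics/w13.png")
E
```

```text
t 16.23 tcp [460.6  71.7 124.3] R [[0.132, 0.991, 0.0], [0.991, -0.132, 0.0], [0.0, -0.0, -1.0]] F [-0.4 -0.7  0.7] gap 45.2 q [ 0.23  0.32 -0.51  2.08  0.22  0.79 -0.56]
0.012 [236.11059045 542.52382383]
-0.02 [236.55766678 457.37727032]
-0.1 [237.201716   334.71684765]
-0.115 [237.28140001 319.5408738 ]
```

View pics/w13.png

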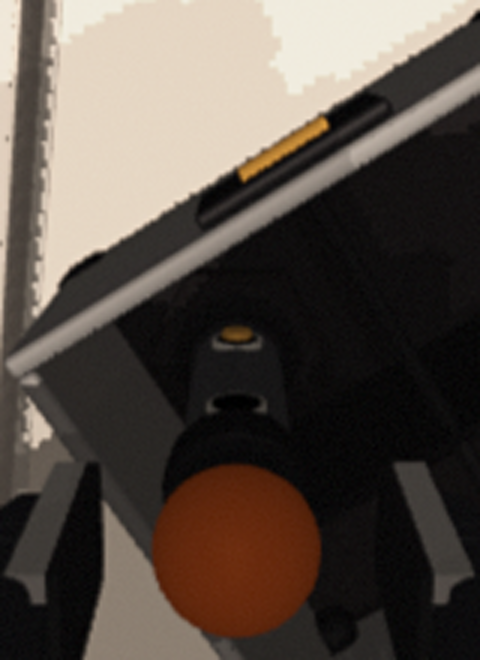

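>>> jog_arm:
  deltas:
    - [[0,0,-15],[0,0,0],45]
    - [[0,0,-25],[0,0,0],45]
    - [[0,0,-25],[0,0,0],45]
    - [[0,0,-20],[0,0,0],45]
    - [[-2,10,0],[0,0,0],20]
    - [[-5,20,0],[0,0,0],0]
    - [[-5,20,0],[0,0,0],0]
    - [[-5,20,0],[0,0,0],0]
    - [[-4,17,0],[0,0,0],0]
    - [[-2,10,0],[0,0,0],0]
    - [[0,0,0],[0,0,0],0]
    - [[0,0,0],[0,0,0],0]

```text
time: 17.77
tool_pos: [0.5532, 0.0364, 0.2092]
eef_rot: [0.752, 0.659, -0.0, -0.0]
wrist_force: [0.9, 0.6, 0.2]
finger_gap: -0.0002
```

```bash
python3 - <<'E'
from h import *
st()
f=cam("wrist");cv2.imwrite("pics/w14.png",f["color"][:,:,::-1])
ft=cam("top");crop(ft,"pics/t14.png",150,130,200,150)
fs=cam("scene");crop(fs,"pics/s14.png",220,160,150,150)
for x in(ft,fs): print(orange(x))
E
```

```text
t 17.77 tcp [553.2  36.4 209.2] R [[0.132, 0.991, -0.0], [0.991, -0.132, 0.0], [0.0, -0.0, -1.0]] F [0.9 0.6 0.2] gap -0.2 q [ 0.28  0.35 -0.5   1.8   0.19  1.04 -0.42]
[([19.8, 56.8], 137, [29, 63]), ([256.4, 244.9], 125, [13, 13]), ([187.5, 319.5], 121, [12, 12])]
[([268.2, 209.9], 40, [9, 7]), ([290.8, 247.7], 120, [13, 12]), ([253.3, 343.2], 127, [13, 13])]
```

View pics/w14.png

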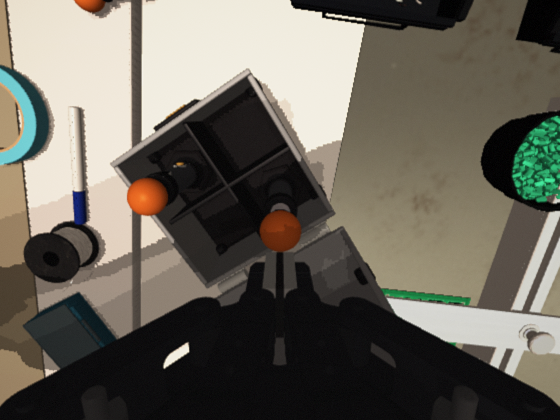

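View pics/s14.png

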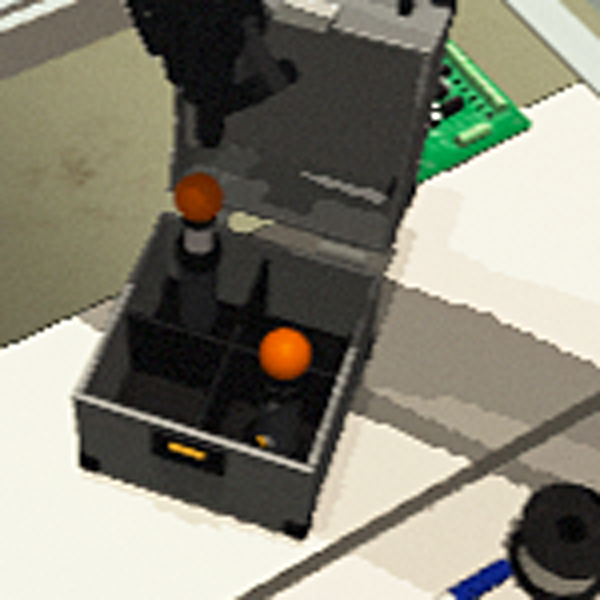

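View pics/t14.png

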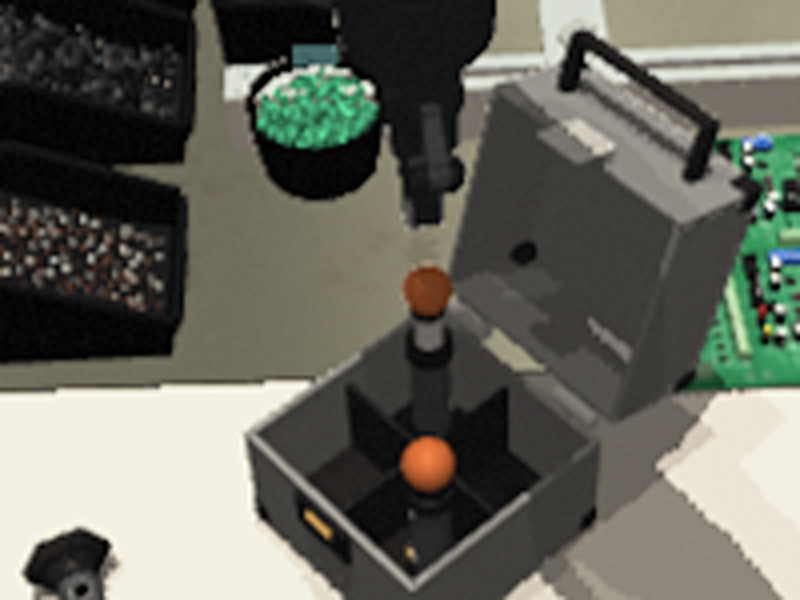

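```bash
python3 - <<'E'
from h import *
f=cam("wrist");ft=cam("top");fs=cam("scene")
print("a",tri([ft,fs],[(256.4,244.9),(290.8,247.7)]),tri([ft,fs,f],[(256.4,244.9),(290.8,247.7),(147.5,196.5)]))
print("d",tri([ft,fs],[(150+428/4,130+290/4),(220+199/4,160+197/4)]),tri([ft,fs,f],[(150+428/4,130+290/4),(220+199/4,160+197/4),(280.5,231)]))
plan([.554,.036,.18])
E
```

```text
a (array([0.45949811, 0.0657335 , 0.12870034]), [[0.0, -0.1], [0.0, 0.1]]) (array([0.4598045 , 0.06569311, 0.12817431]), [[0.0, -0.1], [-0.1, 0.1], [-0.1, 0.4]])
d (array([0.55435141, 0.0336493 , 0.14864801]), [[0.1, -0.2], [0.0, 0.2]]) (array([0.55409907, 0.03386943, 0.14896107]), [[0.0, -0.2], [0.0, 0.3], [0.1, 0.2]])
t 18.07 tcp [553.5  36.1 209.4] R [[0.132, 0.991, 0.0], [0.991, -0.132, -0.0], [-0.0, 0.0, -1.0]] F [ 0.7 -0.6  0.1] gap 0.1 q [ 0.28  0.35 -0.5   1.8   0.19  1.04 -0.42]
turn [ 0.  0. -0.] then shift mm [-0.1  0.5 29.4]  unturned shift [-0.1  0.5 29.4]
```

>>> jog_arm:
  deltas:
    - [[-2,1,10],[0,0,0],0]
    - [[0,0,15],[0,0,0],0]
    - [[0,0,10],[0,0,0],0]
    - [[0,0,5],[0,0,0],0]
    - [[0,0,4],[0,0,0],0]
    - [[0,0,4],[0,0,0],0]
    - [[0,0,4],[0,0,0],0]
    - [[0,0,0],[0,0,0],0]

```text
time: 19.08
tool_pos: [0.5545, 0.034, 0.1574]
eef_rot: [0.752, 0.659, 0.0, 0.0]
wrist_force: [-1.2, 0.6, 0.5]
finger_gap: -0.0007
```

>>> jog_arm:
  deltas:
    - [[0,0,3],[0,0,0],0]
    - [[0,0,3],[0,0,0],0]
    - [[0,0,3],[0,0,0],0]
    - [[0,0,0],[0,0,0],0]

```text
time: 19.58
tool_pos: [0.5545, 0.034, 0.1483]
eef_rot: [0.752, 0.659, 0.0, -0.0]
wrist_force: [0.4, 0.5, 0.6]
finger_gap: 0.0002
```

```bash
python3 - <<'E'
from h import *
st()
f=cam("wrist");cv2.imwrite("pics/w15.png",f["color"][:,:,::-1])
ft=cam("top");crop(ft,"pics/t15.png",200,150,120,130,5)
fs=cam("scene");crop(fs,"pics/s15.png",220,160,120,120,5)
E
```

```text
t 19.57 tcp [554.5  34.  148.3] R [[0.132, 0.991, 0.0], [0.991, -0.132, 0.0], [0.0, 0.0, -1.0]] F [0.4 0.5 0.6] gap 0.2 q [ 0.27  0.43 -0.48  1.85  0.24  0.92 -0.46]
```

View pics/w15.png

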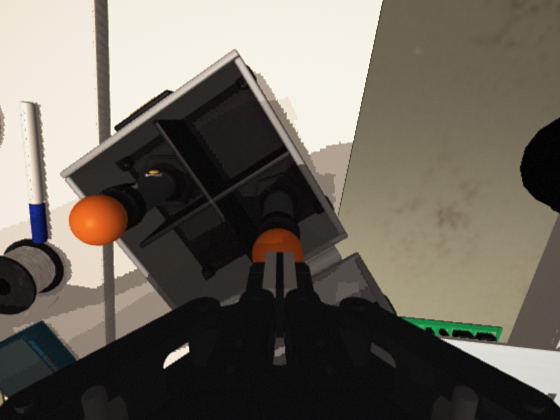

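View pics/s15.png

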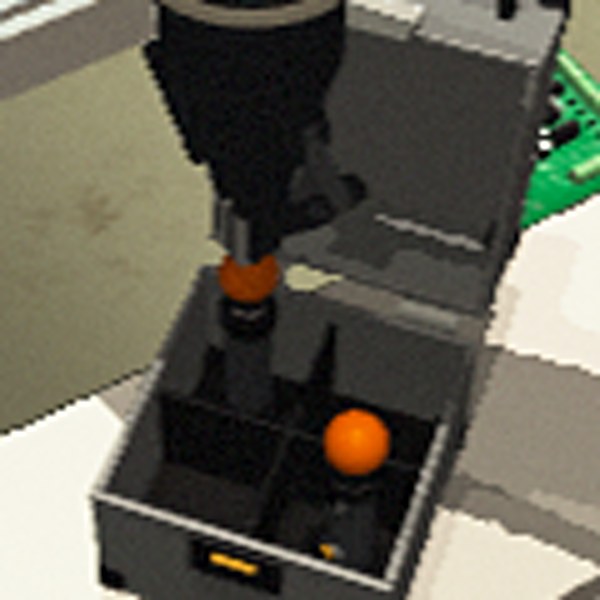

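>>> jog_arm:
  deltas:
    - [[0,0,2],[0,0,0],0]
    - [[0,0,2],[0,0,0],0]
    - [[0,0,2],[0,0,0],0]
    - [[0,0,1],[0,0,0],0]

```text
time: 20.23
tool_pos: [0.5546, 0.034, 0.1413]
eef_rot: [0.752, 0.659, 0.0, 0.0]
wrist_force: [-1.5, 0.0, 7.0]
finger_gap: 0.0
```

>>> jog_arm:
  deltas:
    - [[0,0,1],[0,0,0],0]
    - [[0,0,1],[0,0,0],0]
    - [[0,0,0],[0,0,0],0]

```text
time: 20.6
tool_pos: [0.5552, 0.0341, 0.1403]
eef_rot: [0.752, 0.659, 0.001, 0.001]
wrist_force: [-3.2, 0.0, 17.3]
finger_gap: 0.0001
```

```bash
python3 - <<'E'
from h import *
st()
fs=cam("scene");crop(fs,"pics/s16.png",220,160,120,120,5)
E
```

```text
t 20.6 tcp [555.2  34.1 140.3] R [[0.132, 0.991, 0.002], [0.991, -0.132, -0.0], [0.0, 0.002, -1.0]] F [-3.2  0.  17.3] gap 0.1 q [ 0.26  0.44 -0.47  1.86  0.25  0.9  -0.46]
```

View pics/s16.png

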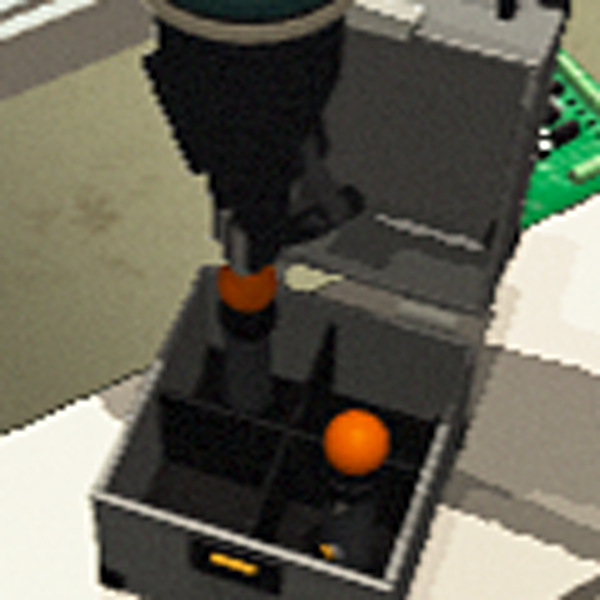

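>>> jog_arm:
  deltas:
    - [[0,0,-10],[0,0,0],0]
    - [[0,0,-20],[0,0,0],0]
    - [[0,0,-30],[0,0,0],0]
    - [[0,0,-40],[0,0,0],0]
    - [[0,0,-40],[0,0,0],0]
    - [[0,0,-40],[0,0,0],0]
    - [[0,0,-20],[0,0,0],0]
    - [[-20,0,0],[0,0,0],0]
    - [[-40,0,0],[0,0,0],0]
    - [[-40,0,0],[0,0,0],0]
    - [[-30,0,0],[0,0,0],0]
    - [[-10,0,0],[0,0,0],0]

```text
time: 22.15
tool_pos: [0.5354, -0.1066, 0.3392]
eef_rot: [0.753, 0.658, -0.0, -0.0]
wrist_force: [0.8, 0.9, 0.0]
finger_gap: -0.0001
```

```bash
python3 - <<'E'
from h import *
st()
f=cam("wrist");cv2.imwrite("pics/w17.png",f["color"][:,:,::-1])
ft=cam("top");fs=cam("scene")
print(orange(ft),orange(fs))
crop(fs,"pics/s17.png",220,160,120,120,5)
crop(ft,"pics/t17.png",200,150,120,130,5)
E
```

```text
t 22.15 tcp [ 535.4 -106.6  339.2] R [[0.135, 0.991, -0.0], [0.991, -0.135, -0.0], [-0.0, -0.0, -1.0]] F [0.8 0.9 0. ] gap -0.1 q [ 0.51  0.22 -0.44  1.66  0.09  1.29 -0.08]
[([19.8, 57.1], 90, [21, 48]), ([256.6, 208.7], 92, [12, 10]), ([256.3, 244.7], 122, [13, 12]), ([187.4, 319.5], 119, [12, 12])] [([269.2, 215.3], 99, [12, 11]), ([290.9, 247.7], 119, [13, 12]), ([253.3, 343.2], 127, [13, 13])]
```

View pics/w17.png

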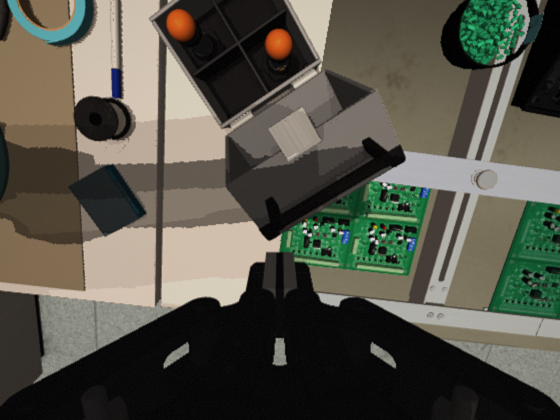

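View pics/s17.png

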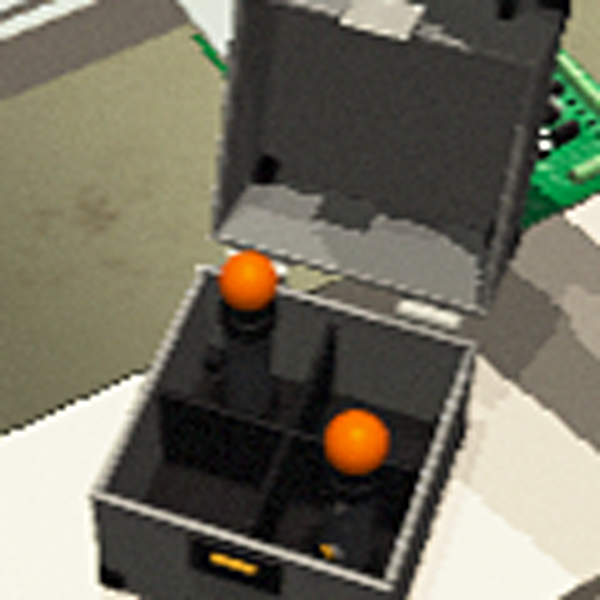

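```bash
python3 - <<'E'
from h import *
f=cam("wrist");ft=cam("top");fs=cam("scene")
print("a",tri([ft,fs],[(256.4,244.8),(290.9,247.7)]))
print("d",tri([ft,fs],[(256.6,208.7),(269.2,215.3)]))
print("c",tri([ft,fs],[(187.4,319.5),(253.3,343.2)]))
c=np.array([.4007,.2405]);ft_=np.array([.5317,.2574]);d=c-ft_;print(np.degrees(np.arctan2(d[1],d[0])), np.linalg.norm(d))
jaw=np.degrees(np.arctan2(d[1],d[0]))+90
plan([.4007,.2405,.25],jaw)
E
```

```text
a (array([0.45913478, 0.06586587, 0.12943429]), [[0.0, -0.0], [0.0, 0.0]])
d (array([0.55473131, 0.03506771, 0.12745278]), [[0.0, -0.1], [0.0, 0.2]])
c (array([0.40037744, 0.2404712 , 0.01550803]), [[0.1, -0.1], [-0.0, 0.1]])
-172.6490084175504 0.13208561617375295
t 22.45 tcp [ 536.1 -103.5  339.3] R [[0.131, 0.991, 0.0], [0.991, -0.131, 0.0], [0.0, -0.0, -1.0]] F [-0.2  0.4  0.2] gap -0.0 q [ 0.51  0.22 -0.44  1.66  0.09  1.29 -0.08]
turn [-0.  -0.  75.1] then shift mm [ -90.3 -358.5   89.3]  unturned shift [ 323.4 -179.1   89.4]
```

>>> jog_arm:
  deltas:
    - [[18,-10,0],[0,0,0],0]
    - [[36,-20,0],[0,0,0],20]
    - [[40,-22,0],[0,0,0],40]
    - [[40,-22,0],[0,0,0],60]
    - [[40,-22,0],[0,0,0],60]
    - [[40,-22,0],[0,0,0],60]
    - [[40,-22,0],[0,0,0],60]
    - [[36,-20,0],[0,0,0],60]
    - [[20,-11,0],[0,0,0],60]
    - [[13,-8,0],[0,0,0],60]
    - [[0,0,20],[0,0,10],60]
    - [[0,0,20],[0,0,10],60]

```text
time: 23.95
tool_pos: [0.4008, 0.2393, 0.2988]
eef_rot: [0.857, 0.516, 0.0, 0.0]
wrist_force: [0.2, -0.5, -0.7]
finger_gap: 0.0601
```

>>> jog_arm:
  deltas:
    - [[0,0,20],[0,0,10],60]
    - [[0,0,20],[0,0,10],60]
    - [[0,0,20],[0,0,10],60]
    - [[0,0,20],[0,0,10],60]
    - [[0,0,10],[0,0,10],60]
    - [[0,0,0],[0,0,5],60]
    - [[0,0,0],[0,0,0],60]

```text
time: 24.82
tool_pos: [0.4009, 0.2392, 0.2093]
eef_rot: [0.998, 0.065, -0.0, 0.0]
wrist_force: [-0.0, 0.5, -0.1]
finger_gap: 0.06
```

```bash
python3 - <<'E'
from h import *
f=cam("wrist");cv2.imwrite("pics/w18.png",f["color"][:,:,::-1])
plan([.4005,.2405,.03],97.4)
for b in orange(f): print(b,bp(f,b[0],.0145))
E
```

```text
t 24.88 tcp [401.  239.2 209.4] R [[0.991, 0.131, 0.0], [0.131, -0.991, 0.0], [0.0, -0.0, -1.0]] F [ 0.7 -0.1  0.7] gap 60.1 q [-0.05  0.2  -0.62  2.    0.14  0.98 -2.17]
turn [-0.  -0.   0.1] then shift mm [ -0.3  -1.4 179.4]  unturned shift [ -0.3  -1.4 179.4]
([536.5, 172.8], 943, [36, 35]) [ 0.45185413 -0.03407128  0.0145    ]
([274.4, 191.4], 125, [17, 15]) [0.39463219 0.24411699 0.0145    ]
```

View pics/w18.png

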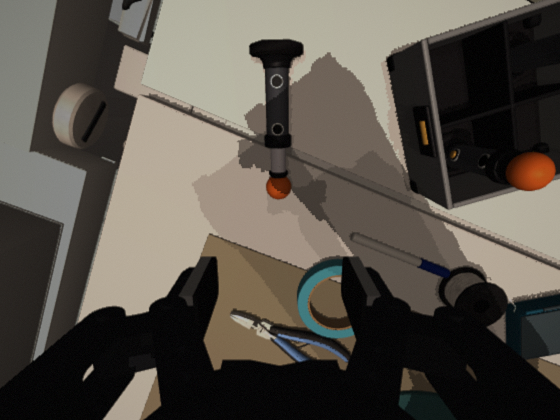

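```bash
python3 - <<'E'
from h import *
f=cam("wrist");ft=cam("top")
print(bp(f,(278.5,187),.0145),bp(f,(276,50),.022), "tape",bp(ft,(246,363),.01),bp(ft,(225,350),.02),"pen",bp(ft,(238,328),.005))
E
```

```text
[0.40024132 0.24027205 0.0145    ] [0.53334215 0.26015274 0.022     ] tape [0.27199591 0.150252   0.01      ] [0.30746891 0.18317816 0.02      ] pen [0.35173838 0.14412647 0.005     ]
```

>>> jog_arm:
  deltas:
    - [[0,-1,20],[0,0,0],60]
    - [[-1,0,35],[0,0,0],60]
    - [[0,0,35],[0,0,0],60]
    - [[0,0,35],[0,0,0],60]
    - [[0,0,30],[0,0,0],60]
    - [[0,0,25],[0,0,0],60]
    - [[0,0,15],[0,0,0],60]
    - [[0,0,8],[0,0,0],60]
    - [[0,0,3],[0,0,0],60]
    - [[0,0,0],[0,0,0],60]
  squeeze: 20

```text
time: 26.22
tool_pos: [0.4003, 0.24, 0.0037]
eef_rot: [0.998, 0.065, 0.0, -0.0]
wrist_force: [1.1, -1.0, 0.9]
finger_gap: 0.0596
```

```bash
python3 - <<'E'
from h import *
st()
f=cam("wrist");cv2.imwrite("pics/w19.png",f["color"][:,:,::-1])
print(pj(f,arm.get_obs()["tool_pos"]+[0,0,.012]))
E
```

```text
t 26.23 tcp [400.3 240.    3.7] R [[0.992, 0.129, 0.001], [0.129, -0.992, 0.0], [0.001, -0.0, -1.0]] F [ 1.1 -1.   0.9] gap 59.6 q [-0.23  0.55 -0.45  2.13  0.45  0.55 -2.45]
[[279.26229167 280.91257608]]
```

View pics/w19.png

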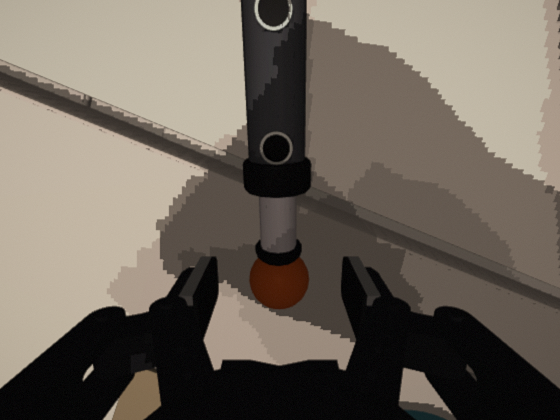

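>>> jog_arm:
  deltas:
    - [[0,0,0],[0,0,0],20]
    - [[0,0,0],[0,0,0],20]
    - [[0,0,0],[0,0,0],20]
    - [[0,0,0],[0,0,0],20]
    - [[1,0,-10],[0,0,0],20]
    - [[2,0,-15],[0,0,0],20]
    - [[5,0,-19],[0,0,0],20]
    - [[8,0,-19],[0,0,0],20]
    - [[10,0,-18],[0,0,0],20]
    - [[12,0,-17],[0,0,0],20]
    - [[14,0,-16],[0,0,0],20]
    - [[15,0,-15],[0,0,0],20]

```text
time: 27.78
tool_pos: [0.4668, 0.2485, 0.1338]
eef_rot: [0.998, 0.065, 0.0, -0.0]
wrist_force: [-0.2, -0.3, -3.5]
finger_gap: 0.0265
```

>>> jog_arm:
  deltas:
    - [[16,0,-14],[0,0,0],20]
    - [[16,0,-12],[0,0,0],20]
    - [[15,0,-8],[0,0,0],20]
    - [[12,0,-5],[0,0,0],20]
    - [[5,0,0],[0,0,0],20]
    - [[0,0,0],[0,0,0],20]
    - [[0,0,0],[0,0,0],20]

```text
time: 28.65
tool_pos: [0.5294, 0.2567, 0.171]
eef_rot: [0.998, 0.065, -0.0, 0.0]
wrist_force: [-0.7, -0.3, -3.2]
finger_gap: 0.0259
```

```bash
python3 - <<'E'
from h import *
tilt("pics/w20.png")
fs=cam("scene");crop(fs,"pics/s20.png",150,180,150,150,4)
E
```

```text
t 28.65 tcp [529.4 256.7 171. ] R [[0.992, 0.129, -0.001], [0.129, -0.992, -0.0], [-0.001, 0.0, -1.0]] F [-0.7 -0.3 -3.2] gap 25.9 q [-0.08  0.47 -0.55  1.75  0.29  1.   -2.18]
0.012 [238.02020537 543.00057421]
-0.02 [238.21482161 457.41204089]
-0.1 [238.4953256  334.05170014]
-0.115 [238.53004233 318.78393977]
```

View pics/w20.png

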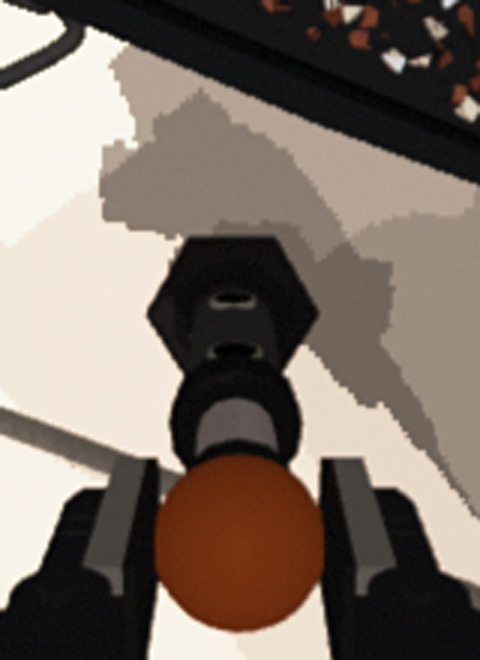

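View pics/s20.png

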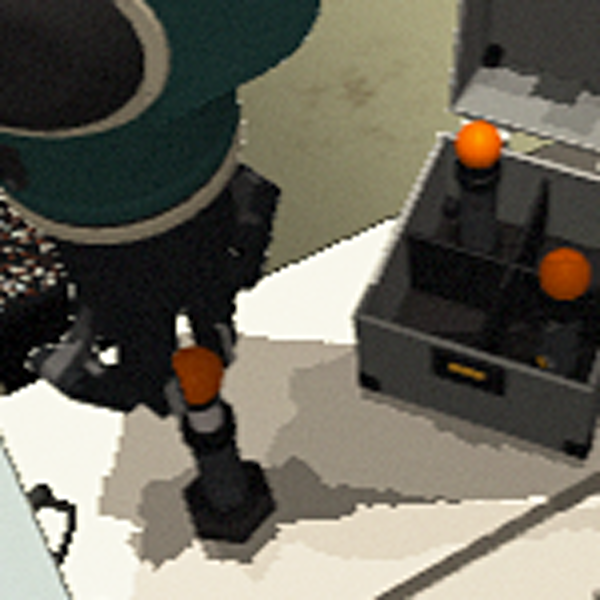

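>>> jog_arm:
  deltas:
    - [[0,0,-10],[0,0,0],20]
    - [[0,0,-20],[0,0,0],20]
    - [[0,0,-20],[0,0,0],20]
    - [[0,0,-12],[0,0,0],20]
    - [[-1,8,0],[0,0,0],20]
    - [[-3,16,0],[0,0,0],20]
    - [[-4,23,0],[0,0,0],20]
    - [[-5,26,0],[0,0,0],20]
    - [[-5,26,0],[0,0,0],20]
    - [[-4,23,0],[0,0,0],20]
    - [[-3,16,0],[0,0,0],20]
    - [[-2,10,0],[0,0,0],20]
  squeeze: 25

```text
time: 30.25
tool_pos: [0.5221, 0.1053, 0.233]
eef_rot: [0.998, 0.064, -0.0, 0.0]
wrist_force: [0.1, -0.3, -3.3]
finger_gap: 0.026
```

>>> jog_arm:
  deltas:
    - [[-1,5,0],[0,0,0],20]
    - [[0,2,0],[0,0,0],20]
    - [[0,0,0],[0,0,0],20]
    - [[0,0,0],[0,0,0],20]

```text
time: 30.75
tool_pos: [0.5221, 0.1, 0.2333]
eef_rot: [0.998, 0.065, -0.0, -0.0]
wrist_force: [0.1, 0.4, -1.6]
finger_gap: 0.0261
```

```bash
python3 - <<'E'
from h import *
tilt("pics/w21.png")
f=cam("wrist");cv2.imwrite("pics/w21f.png",f["color"][:,:,::-1])
plan([.521,.0995,.2])
E
```

```text
t 30.75 tcp [522.1 100.  233.3] R [[0.992, 0.13, -0.0], [0.13, -0.992, 0.0], [-0.0, -0.0, -1.0]] F [ 0.1  0.4 -1.6] gap 26.1 q [ 0.21  0.29 -0.54  1.83  0.17  1.07 -1.84]
0.012 [239.1393077  542.80228065]
-0.02 [239.19986053 457.38088253]
-0.1 [239.28714005 334.25634307]
-0.115 [239.29794254 319.0173485 ]
t 30.85 tcp [522.1  99.8 233.3] R [[0.992, 0.129, -0.0], [0.129, -0.992, 0.0], [-0.0, -0.0, -1.0]] F [-0.1  0.2 -3.6] gap 26.3 q [ 0.21  0.29 -0.54  1.83  0.17  1.07 -1.84]
turn [-0.  0.  0.] then shift mm [-1.2  0.1 33.3]  unturned shift [-1.2  0.1 33.3]
```

View pics/w21f.png

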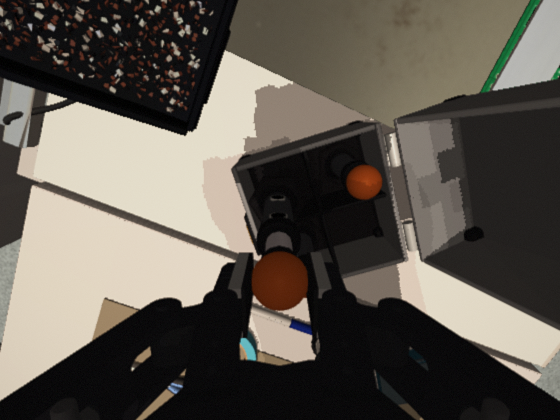

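View pics/w21.png

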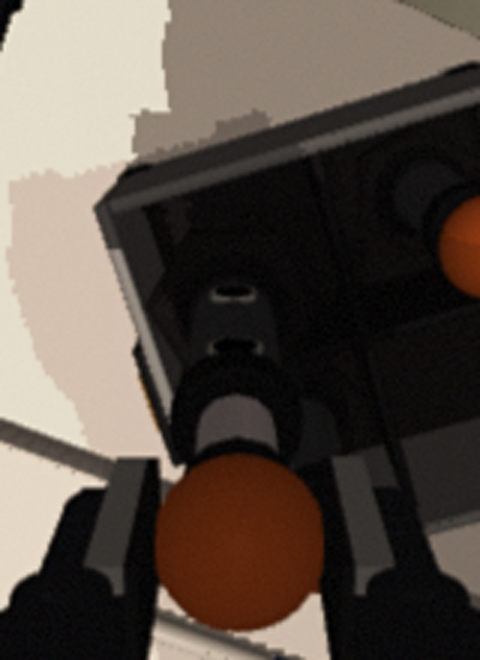

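>>> jog_arm:
  deltas:
    - [[-4,2,0],[0,0,0],20]
    - [[0,0,8],[0,0,0],20]
    - [[0,0,12],[0,0,0],20]
    - [[0,0,12],[0,0,0],20]
    - [[0,0,6],[0,0,0],20]
    - [[0,0,0],[0,0,0],20]

```text
time: 31.6
tool_pos: [0.5183, 0.097, 0.1947]
eef_rot: [0.998, 0.065, -0.0, -0.0]
wrist_force: [0.1, -1.4, -2.5]
finger_gap: 0.026
```

```bash
python3 - <<'E'
from h import *
tilt("pics/w22.png")
fs=cam("scene");crop(fs,"pics/s22.png",220,180,120,120,6)
ft=cam("top");crop(ft,"pics/t22.png",205,190,100,90,7)
E
```

```text
t 31.6 tcp [518.3  97.  194.7] R [[0.992, 0.129, -0.001], [0.129, -0.992, 0.0], [-0.001, -0.0, -1.0]] F [ 0.1 -1.4 -2.5] gap 26.0 q [ 0.2   0.33 -0.53  1.88  0.2   0.99 -1.86]
0.012 [237.90166781 543.1989382 ]
-0.02 [238.17499022 457.32576034]
-0.1 [238.56840636 333.72121099]
-0.115 [238.61705438 318.43684162]
```

View pics/w22.png

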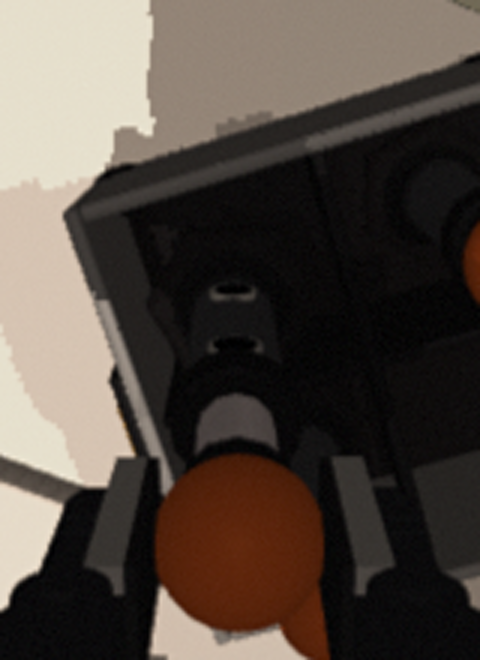

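View pics/t22.png

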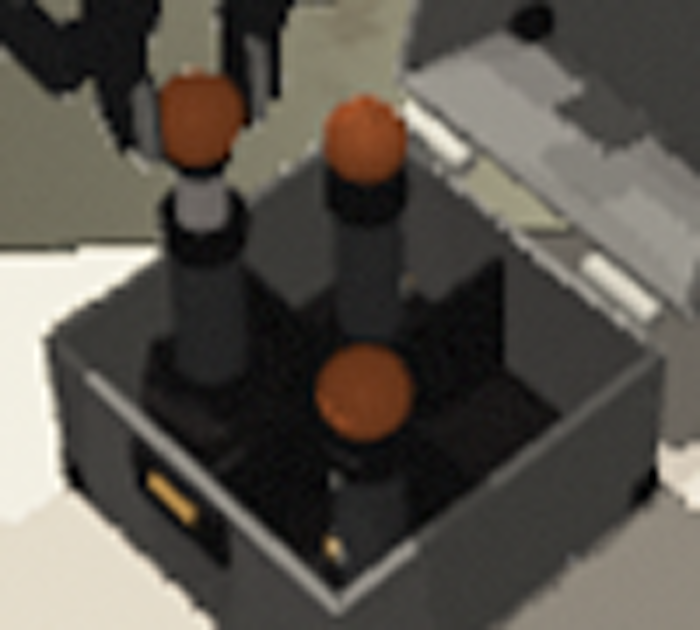

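View pics/s22.png

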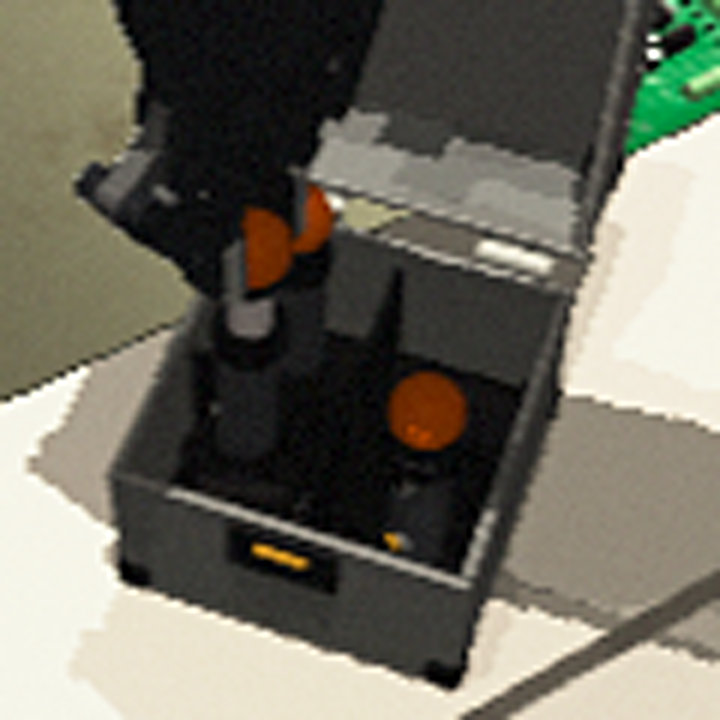

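>>> jog_arm:
  deltas:
    - [[0,0,8],[0,0,0],20]
    - [[0,0,10],[0,0,0],20]
    - [[0,0,10],[0,0,0],20]
    - [[0,0,8],[0,0,0],20]
    - [[0,0,6],[0,0,0],20]
    - [[0,0,5],[0,0,0],20]
    - [[0,0,0],[0,0,0],20]

```text
time: 32.62
tool_pos: [0.5184, 0.097, 0.148]
eef_rot: [0.998, 0.065, -0.0, -0.0]
wrist_force: [-0.0, -0.4, -3.5]
finger_gap: 0.026
```

>>> jog_arm:
  deltas:
    - [[0,0,3],[0,0,0],20]
    - [[0,0,3],[0,0,0],20]
    - [[0,0,2],[0,0,0],20]
    - [[0,0,0],[0,0,0],20]

```text
time: 33.12
tool_pos: [0.5189, 0.0971, 0.1407]
eef_rot: [0.998, 0.065, 0.001, -0.0]
wrist_force: [0.7, 0.2, 3.4]
finger_gap: 0.0257
```

```bash
python3 - <<'E'
from h import *
tilt("pics/w23.png")
fs=cam("scene");crop(fs,"pics/s23.png",220,180,120,120,6)
ft=cam("top");crop(ft,"pics/t23.png",205,190,100,90,7)
E
```

```text
t 33.12 tcp [518.9  97.1 140.7] R [[0.992, 0.129, 0.001], [0.129, -0.992, 0.0], [0.001, -0.0, -1.0]] F [0.7 0.2 3.4] gap 25.7 q [ 0.18  0.4  -0.51  1.92  0.25  0.88 -1.9 ]
0.012 [238.18960861 543.29464898]
-0.02 [238.39629709 458.01738225]
-0.1 [238.69424472 335.08765089]
-0.115 [238.73112396 319.87170482]
```

View pics/w23.png

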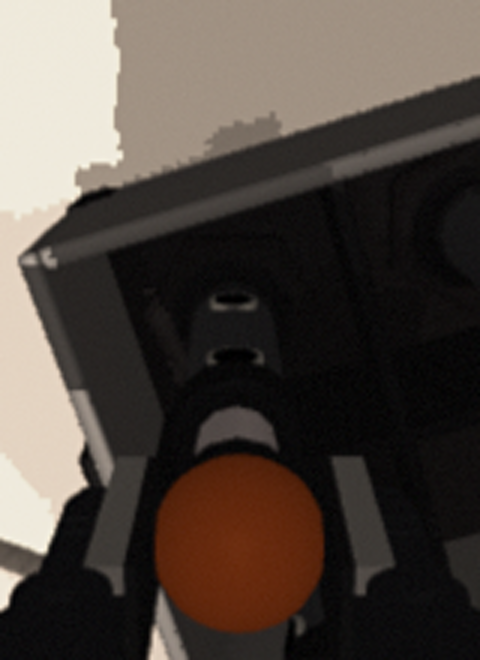

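View pics/t23.png

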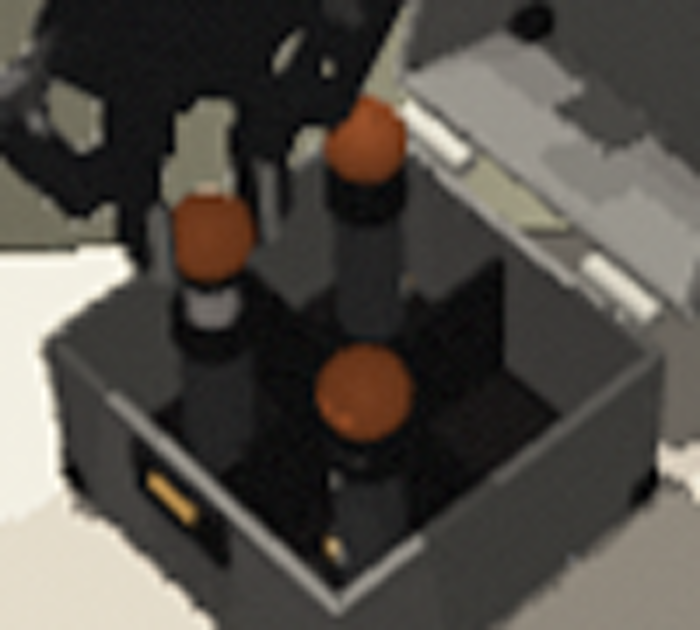

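>>> jog_arm:
  deltas:
    - [[0,0,0],[0,0,0],20]
    - [[0,0,0],[0,0,0],20]
    - [[0,0,3],[0,0,0],20]
    - [[0,0,3],[0,0,0],20]
    - [[0,0,3],[0,0,0],20]
    - [[0,0,3],[0,0,0],20]
    - [[0,0,0],[0,0,0],20]
  squeeze: 50

```text
time: 34.15
tool_pos: [0.5183, 0.097, 0.1281]
eef_rot: [0.998, 0.065, -0.0, -0.0]
wrist_force: [0.6, 1.1, 0.7]
finger_gap: 0.0248
```

```bash
python3 - <<'E'
from h import *
tilt("pics/w24.png")
ft=cam("top");crop(ft,"pics/t24.png",205,190,100,90,7)
E
```

```text
t 34.15 tcp [518.3  97.  128.1] R [[0.992, 0.129, -0.001], [0.129, -0.992, 0.0], [-0.0, -0.0, -1.0]] F [0.6 1.1 0.7] gap 24.8 q [ 0.17  0.42 -0.5   1.93  0.26  0.85 -1.91]
0.012 [238.31569772 543.31027174]
-0.02 [238.50075039 457.76526536]
-0.1 [238.76754289 334.43407881]
-0.115 [238.80056858 319.16716842]
```

View pics/w24.png

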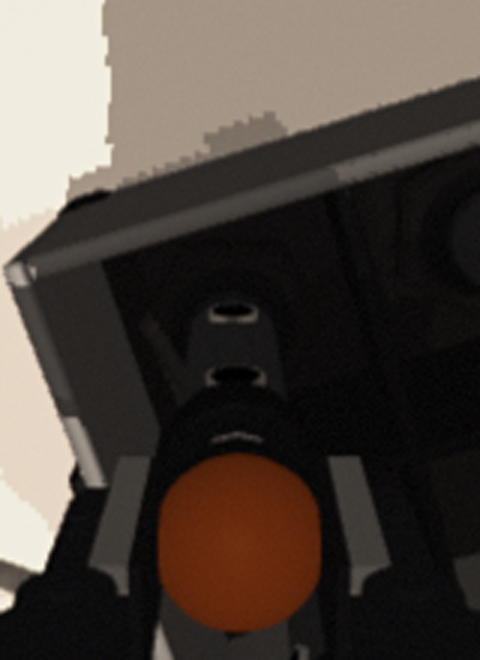

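View pics/t24.png

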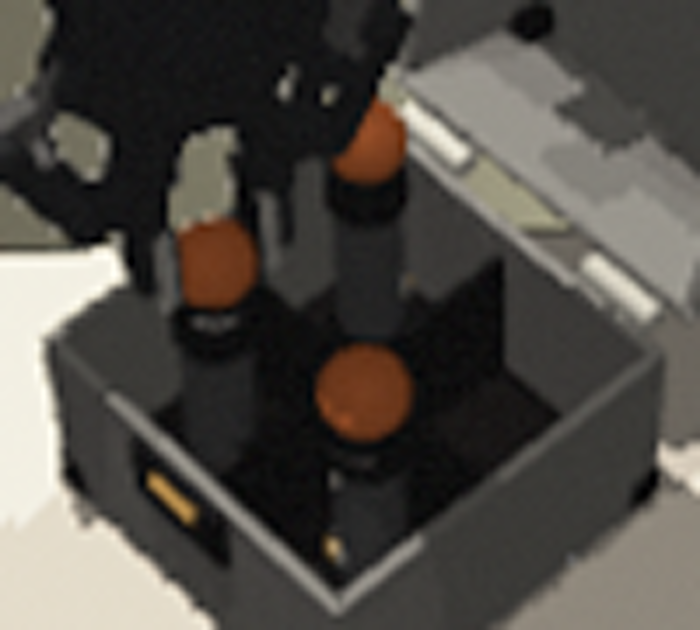

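Sliding works. Continue pushing until the stop.

>>> jog_arm:
  deltas:
    - [[0,0,3],[0,0,0],20]
    - [[0,0,3],[0,0,0],20]
    - [[0,0,2],[0,0,0],20]
    - [[0,0,1],[0,0,0],20]
    - [[0,0,0],[0,0,0],20]

```text
time: 34.88
tool_pos: [0.5196, 0.0974, 0.1202]
eef_rot: [0.998, 0.065, 0.001, -0.0]
wrist_force: [2.4, 1.6, 13.8]
finger_gap: 0.025
```

>>> jog_arm:
  deltas:
    - [[0,0,1],[0,0,0],20]
    - [[0,0,1],[0,0,0],20]
    - [[0,0,0],[0,0,0],20]

```text
time: 35.25
tool_pos: [0.5207, 0.0979, 0.1193]
eef_rot: [0.998, 0.065, 0.003, -0.0]
wrist_force: [1.9, 2.5, 26.9]
finger_gap: 0.025
```

```bash
python3 - <<'E'
from h import *
tilt("pics/w25.png")
E
```

```text
t 35.25 tcp [520.7  97.9 119.3] R [[0.992, 0.129, 0.005], [0.129, -0.992, 0.001], [0.005, -0.001, -1.0]] F [ 1.9  2.5 26.9] gap 25.0 q [ 0.16  0.43 -0.5   1.94  0.27  0.83 -1.92]
0.012 [238.20219401 542.71074159]
-0.02 [238.48361561 458.15541249]
-0.1 [238.88899007 336.3574774 ]
-0.115 [238.93914146 321.28909821]
```

View pics/w25.png

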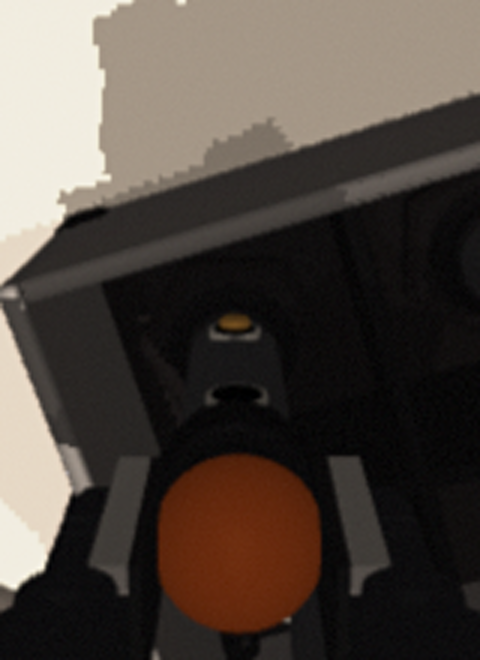

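>>> jog_arm:
  deltas:
    - [[0,0,-2],[0,0,0],20]
    - [[0,0,-1],[0,0,0],45]
    - [[0,0,0],[0,0,0],45]
    - [[0,0,0],[0,0,0],45]
    - [[0,0,-10],[0,0,0],45]
    - [[0,0,-20],[0,0,0],45]
    - [[0,0,-30],[0,0,0],45]
    - [[0,0,-40],[0,0,0],45]
    - [[0,0,-40],[0,0,0],40]
    - [[0,0,-40],[0,0,0],30]
    - [[0,0,-20],[0,0,0],30]
    - [[0,0,0],[0,0,0],30]
  squeeze: 20

```text
time: 36.8
tool_pos: [0.5188, 0.0972, 0.3221]
eef_rot: [0.998, 0.065, 0.001, -0.0]
wrist_force: [-0.6, 0.5, -0.5]
finger_gap: 0.0301
```

```bash
python3 - <<'E'
from h import *
st()
f=cam("wrist");cv2.imwrite("pics/w26.png",f["color"][:,:,::-1])
ft=cam("top");fs=cam("scene");print(orange(ft),orange(fs))
C=np.array([.5063,.0547]);yw=-1.140;X=np.array([np.cos(yw),np.sin(yw),0]);Y=np.array([-np.sin(yw),np.cos(yw),0])
H=np.append(C,.085)+.077*X
for a,col in ((1.80,(255,0,0)),(1.88,(0,255,0)),(1.96,(0,0,255))):
    e=a+.194;M=H+.187*(-np.cos(e)*X+np.array([0,0,np.sin(e)]));print(a,M)
    for fr in(ft,fs):
        p=pj(fr,np.array([M-.043*Y,M+.043*Y]));fr["color"]=np.ascontiguousarray(fr["color"])
        cv2.line(fr["color"],tuple(int(v) for v in np.round(p[0])),tuple(int(v) for v in np.round(p[1])),col,1)
crop(ft,"pics/t26.png",200,110,160,150,5)
crop(fs,"pics/s26.png",220,120,150,150,5)
E
```

```text
t 36.8 tcp [518.8  97.2 322.1] R [[0.992, 0.129, 0.003], [0.129, -0.992, 0.0], [0.003, 0.0, -1.0]] F [-0.6  0.5 -0.5] gap 30.1 q [ 0.24  0.2  -0.56  1.72  0.11  1.24 -1.79]
[([20.1, 57.6], 131, [27, 61]), ([256.4, 208.2], 72, [10, 9]), ([230.9, 227.9], 51, [9, 11]), ([254.7, 245.8], 59, [10, 10])] [([269.1, 214.9], 87, [11, 11]), ([259.0, 241.0], 80, [11, 11]), ([290.5, 248.6], 79, [11, 10])]
1.8 [ 0.57052513 -0.08504586  0.25550247]
1.88 [ 0.57611256 -0.09720341  0.24881988]
1.96 [ 0.5814591  -0.10883682  0.2410894 ]
```

View pics/t26.png

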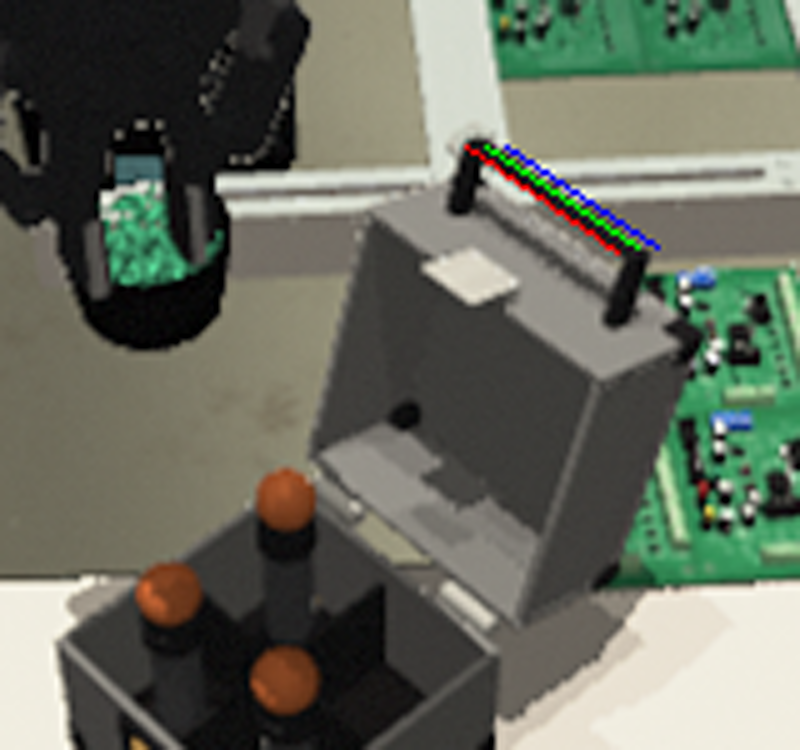

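View pics/s26.png

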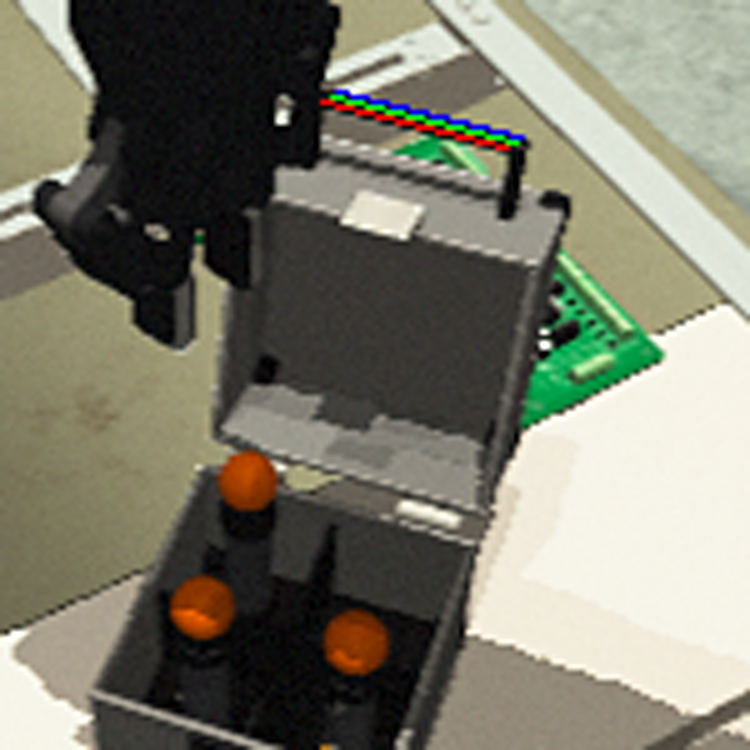

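View pics/w26.png

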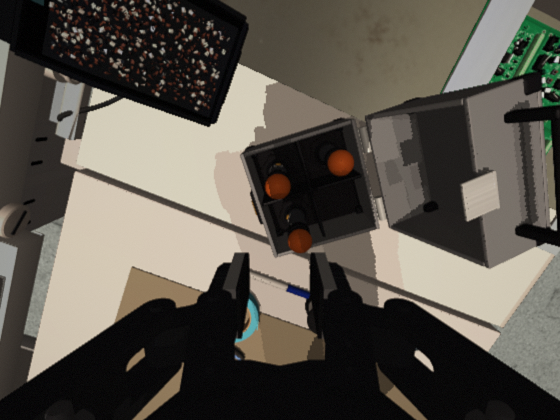

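```bash
python3 - <<'E'
from h import *
ft=cam("top");fs=cam("scene")
crop(ft,"pics/t27.png",210,195,80,80,8)
h=lambda t,s:print(tri([ft,fs],[t,s]))
h((200+287/5,110+499/5),(220+248/5,120+480/5));h((200+169/5,110+594/5),(220+203/5,120+606/5));h((200+285/5,110+679/5),(220+357/5,120+642/5))
plan([.5755,-.0955,.30],-65.3)
E
```

```text
(array([0.55535651, 0.03311027, 0.12228461]), [[0.1, -0.2], [0.0, 0.2]])
(array([0.51966006, 0.09769613, 0.12400417]), [[0.1, -0.3], [0.0, 0.3]])
(array([0.4583953 , 0.06487579, 0.126366  ]), [[0.0, -0.0], [0.0, 0.0]])
t 37.05 tcp [518.1  96.9 319.5] R [[0.992, 0.129, -0.001], [0.129, -0.992, 0.0], [-0.001, -0.0, -1.0]] F [ 0.4  0.9 -0.1] gap 30.0 q [ 0.24  0.2  -0.56  1.73  0.11  1.24 -1.79]
turn [ -0.    0.1 -17.3] then shift mm [-28.3 198.7  19.5]  unturned shift [ 32.1 198.2  19.4]
```

View pics/t27.png

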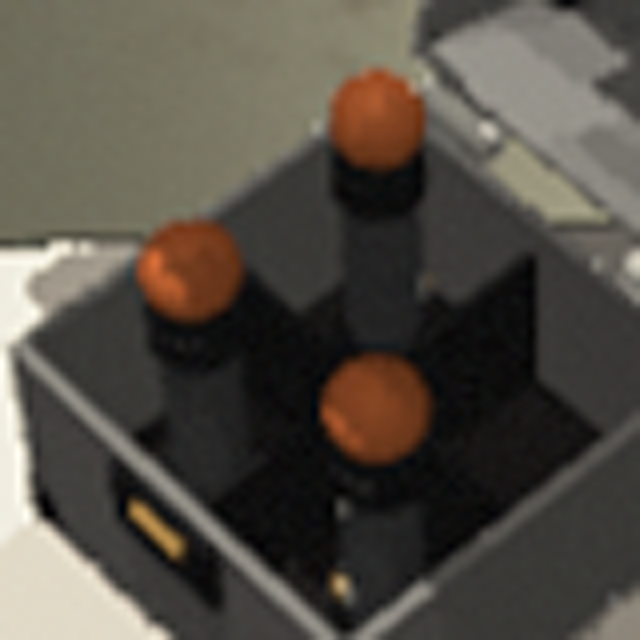

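>>> jog_arm:
  deltas:
    - [[2,14,0],[0,0,0],30]
    - [[5,28,0],[0,0,0],30]
    - [[5,32,0],[0,0,0],30]
    - [[5,32,0],[0,0,0],30]
    - [[5,32,0],[0,0,0],30]
    - [[5,30,0],[0,0,0],30]
    - [[4,20,0],[0,0,0],30]
    - [[1,10,0],[0,0,0],30]
    - [[0,0,0],[0,0,-9],30]
    - [[0,0,0],[0,0,-8],30]
    - [[0,0,0],[0,0,0],30]

```text
time: 38.42
tool_pos: [0.5757, -0.0948, 0.3203]
eef_rot: [0.977, 0.211, 0.0, -0.0]
wrist_force: [1.2, -0.1, 0.3]
finger_gap: 0.0299
```

```bash
python3 - <<'E'
from h import *
plan([.5755,-.0955,.235],-65.3)
f=cam("wrist")
C=np.array([.5063,.0547]);yw=-1.140;X=np.array([np.cos(yw),np.sin(yw),0]);Y=np.array([-np.sin(yw),np.cos(yw),0])
H=np.append(C,.085)+.077*X;f["color"]=np.ascontiguousarray(f["color"])
for a,col in ((1.80,(255,0,0)),(1.88,(0,255,0)),(1.96,(0,0,255))):
    e=a+.194;M=H+.187*(-np.cos(e)*X+np.array([0,0,np.sin(e)]))
    p=pj(f,np.array([M-.043*Y,M+.043*Y]));cv2.line(f["color"],tuple(int(v) for v in np.round(p[0])),tuple(int(v) for v in np.round(p[1])),col,1)
cv2.imwrite("pics/w28.png",f["color"][:,:,::-1])
E
```

```text
t 38.42 tcp [575.7 -94.8 320.3] R [[0.911, 0.413, -0.0], [0.413, -0.911, 0.0], [0.0, -0.0, -1.0]] F [ 1.2 -0.1  0.3] gap 29.9 q [ 0.49  0.31 -0.48  1.6   0.15  1.27 -1.16]
turn [-0.  -0.  -0.3] then shift mm [-0.4  0.6 85.3]  unturned shift [-0.5  0.6 85.3]
```

View pics/w28.png

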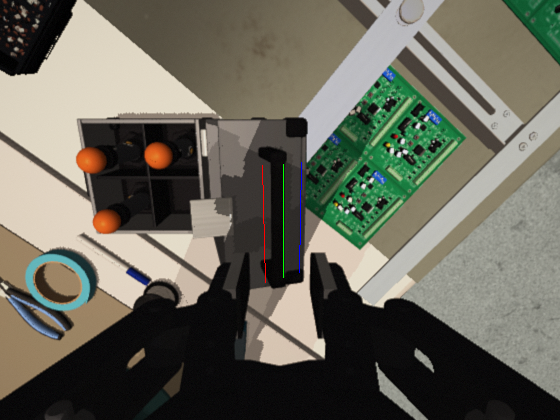

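>>> jog_arm:
  deltas:
    - [[0,0,20],[0,0,0],30]
    - [[0,0,25],[0,0,0],30]
    - [[0,0,20],[0,0,0],30]
    - [[0,0,12],[0,0,0],30]
    - [[0,1,8],[0,0,0],30]
    - [[0,0,0],[0,0,0],22]
    - [[0,0,0],[0,0,0],22]

```text
time: 39.35
tool_pos: [0.5764, -0.0962, 0.2359]
eef_rot: [0.977, 0.211, 0.0, 0.0]
wrist_force: [-0.5, 0.0, 0.6]
finger_gap: 0.0221
```

```bash
python3 - <<'E'
from h import *
st()
es=np.linspace(2.07,.644,15)
P=187*np.stack([np.cos(es),np.sin(es)],1);d=np.diff(P,axis=0)
print("ytool,ztool:",[(round(-a,1),round(-b,1)) for a,b in d])
f=cam("wrist");cv2.imwrite("pics/w29.png",f["color"][:,:,::-1])
E
```

```text
t 39.35 tcp [576.4 -96.2 235.9] R [[0.911, 0.413, 0.001], [0.413, -0.911, -0.0], [0.001, 0.0, -1.0]] F [-0.5  0.   0.6] gap 22.1 q [ 0.48  0.38 -0.47  1.7   0.19  1.11 -1.19]
ytool,ztool: [(np.float64(-17.2), np.float64(-8.3)), (np.float64(-17.9), np.float64(-6.5)), (np.float64(-18.5), np.float64(-4.6)), (np.float64(-18.8), np.float64(-2.7)), (np.float64(-19.0), np.float64(-0.8)), (np.float64(-19.0), np.float64(1.2)), (np.float64(-18.8), np.float64(3.1)), (np.float64(-18.4), np.float64(5.0)), (np.float64(-17.8), np.float64(6.8)), (np.float64(-17.0), np.float64(8.6)), (np.float64(-16.0), np.float64(10.3)), (np.float64(-14.9), np.float64(11.9)), (np.float64(-13.6), np.float64(13.3)), (np.float64(-12.2), np.float64(14.6))]
```

View pics/w29.png

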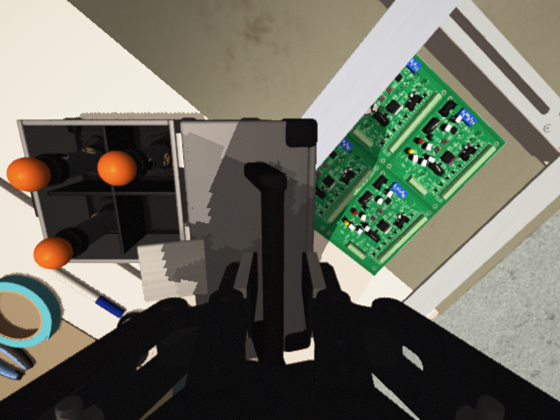

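>>> jog_arm:
  deltas:
    - [[0,-8,-4],[0,0,0],22]
    - [[0,-9,-4],[0,0,0],22]
    - [[0,-18,-7],[0,0,0],22]
    - [[0,-18,-5],[0,0,0],22]
    - [[0,-19,-3],[0,0,0],22]
    - [[0,-19,-1],[0,0,0],22]
    - [[0,-10,0],[0,0,0],22]
    - [[0,0,0],[0,0,0],22]

```text
time: 40.4
tool_pos: [0.5339, -0.0034, 0.259]
eef_rot: [0.977, 0.212, -0.0, -0.0]
wrist_force: [0.6, -0.4, -0.1]
finger_gap: 0.0221
```

```bash
python3 - <<'E'
from h import *
st()
f=cam("wrist");cv2.imwrite("pics/w30.png",f["color"][:,:,::-1])
fs=cam("scene");crop(fs,"pics/s30.png",220,120,150,150,4)
E
```

```text
t 40.4 tcp [533.9  -3.4 259. ] R [[0.91, 0.414, -0.001], [0.414, -0.91, 0.0], [-0.001, -0.001, -1.0]] F [ 0.6 -0.4 -0.1] gap 22.1 q [ 0.39  0.27 -0.53  1.79  0.15  1.12 -1.33]
```

View pics/w30.png

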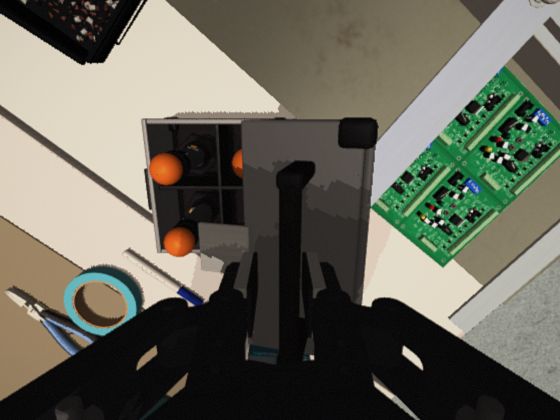

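View pics/s30.png

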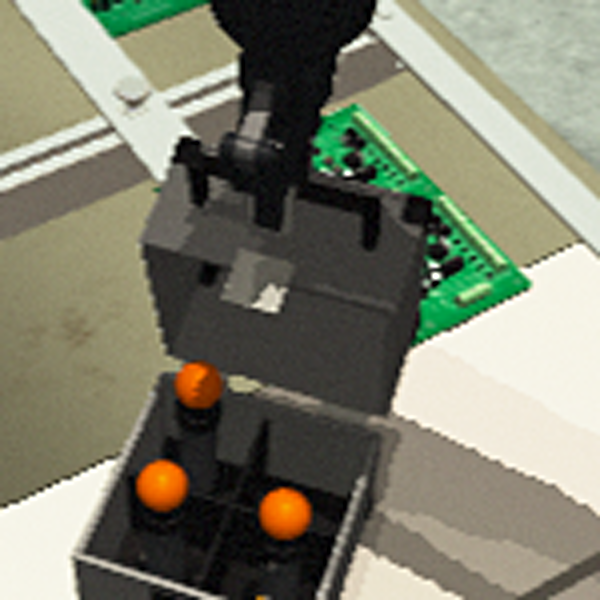

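>>> jog_arm:
  deltas:
    - [[0,-9,0],[0,0,0],22]
    - [[0,-19,2],[0,0,0],22]
    - [[0,-18,4],[0,0,0],22]
    - [[0,-18,6],[0,0,0],22]
    - [[0,-17,8],[0,0,0],22]
    - [[0,-16,10],[0,0,0],22]
    - [[0,-14,11],[0,0,0],22]
    - [[0,0,0],[0,0,0],22]

```text
time: 41.5
tool_pos: [0.4877, 0.0979, 0.2174]
eef_rot: [0.977, 0.212, -0.001, -0.0]
wrist_force: [0.3, -0.2, -0.4]
finger_gap: 0.0221
```

```bash
python3 - <<'E'
from h import *
st()
f=cam("wrist");cv2.imwrite("pics/w31.png",f["color"][:,:,::-1])
fs=cam("scene");crop(fs,"pics/s31.png",220,120,150,150,4)
E
```

```text
t 41.5 tcp [487.7  97.9 217.4] R [[0.91, 0.415, -0.002], [0.415, -0.91, 0.0], [-0.001, -0.001, -1.0]] F [ 0.3 -0.2 -0.4] gap 22.1 q [ 0.25  0.25 -0.59  1.92  0.16  1.02 -1.55]
```

View pics/w31.png

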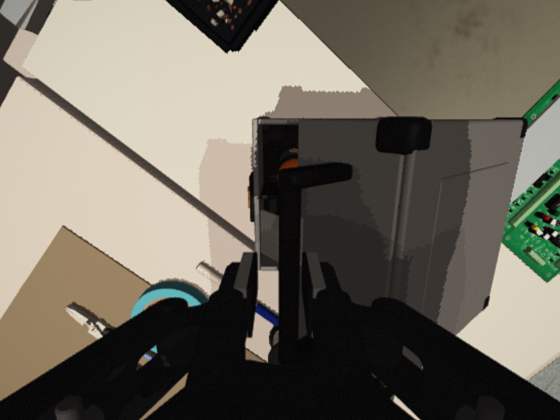

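View pics/s31.png

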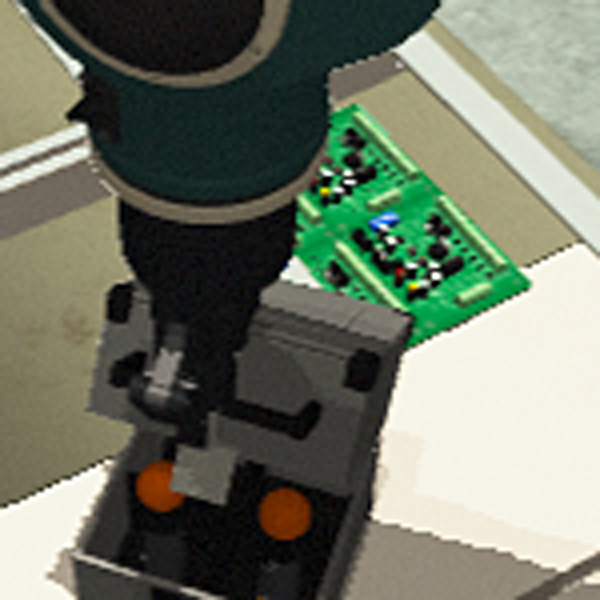

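>>> jog_arm:
  deltas:
    - [[0,-8,7],[0,0,0],22]
    - [[0,-7,7],[0,0,0],22]
    - [[0,2,-10],[0,0,0],22]
    - [[0,0,-20],[0,0,0],22]
    - [[0,0,-25],[0,0,0],22]
    - [[0,0,-15],[0,0,0],22]
    - [[0,15,0],[0,0,0],0]
    - [[0,20,0],[0,0,0],0]
    - [[0,15,0],[0,0,0],0]
    - [[0,0,0],[0,0,0],0]

```text
time: 42.85
tool_pos: [0.5041, 0.0616, 0.2736]
eef_rot: [0.978, 0.21, -0.001, -0.0]
wrist_force: [0.0, 0.7, -0.6]
finger_gap: -0.0003
```

```bash
python3 - <<'E'
from h import *
st()
f=cam("wrist");cv2.imwrite("pics/w32.png",f["color"][:,:,::-1])
ft=cam("top");fs=cam("scene")
C=np.array([.5063,.0547]);yw=-1.140;X=np.array([np.cos(yw),np.sin(yw),0]);Y=np.array([-np.sin(yw),np.cos(yw),0])
H=np.append(C,.085)+.077*X
for a,col in ((.5,(255,0,0)),(.6,(0,255,0)),(.7,(0,0,255))):
    e=a+.194;M=H+.187*(-np.cos(e)*X+np.array([0,0,np.sin(e)]))
    for fr in(ft,fs):
        fr["color"]=np.ascontiguousarray(fr["color"])
        p=pj(fr,np.array([M-.043*Y,M+.043*Y]));cv2.line(fr["color"],tuple(int(v) for v in np.round(p[0])),tuple(int(v) for v in np.round(p[1])),col,1)
crop(fs,"pics/s32.png",220,150,120,120,5);crop(ft,"pics/t32.png",200,150,120,130,5)
for a in (.5,.55,.6,.65,.7):
  e=a+.481; M=H+.1534*(-np.cos(e)*X+np.array([0,0,np.sin(e)]));print(a,np.round(M,4))
E
```

```text
t 42.85 tcp [504.1  61.6 273.6] R [[0.912, 0.411, -0.001], [0.411, -0.912, 0.0], [-0.001, -0.001, -1.0]] F [ 0.   0.7 -0.6] gap -0.3 q [ 0.32  0.2  -0.57  1.83  0.12  1.14 -1.44]
0.5 [0.5028 0.0623 0.2125]
0.55 [0.5055 0.0564 0.2166]
0.6 [0.5083 0.0503 0.2204]
0.65 [0.5112 0.0441 0.2238]
0.7 [0.5141 0.0377 0.2269]
```

View pics/s32.png

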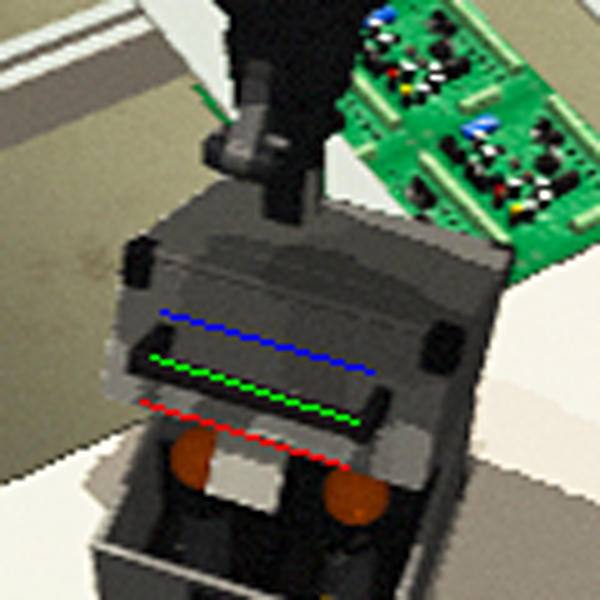

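View pics/t32.png

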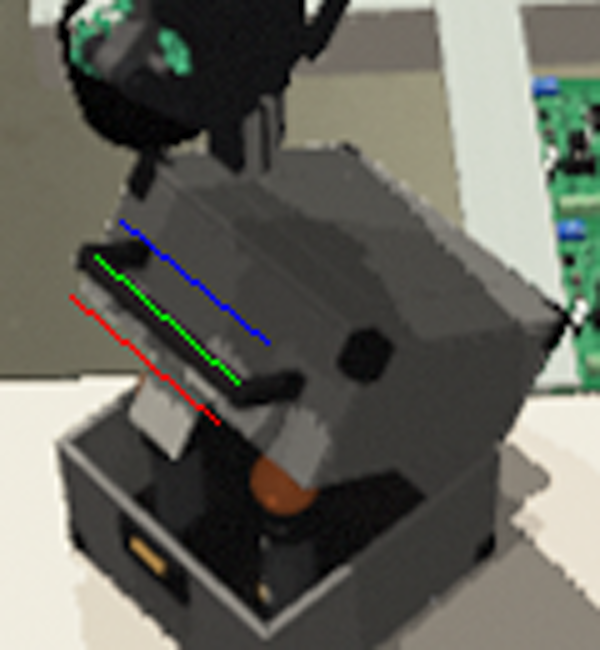

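View pics/w32.png

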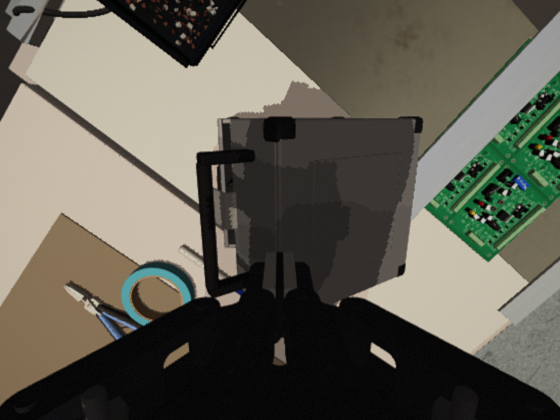

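>>> jog_arm:
  deltas:
    - [[0,14,0],[0,0,0],0]
    - [[0,0,20],[0,0,0],0]
    - [[0,0,20],[0,0,0],0]
    - [[0,0,10],[0,0,0],0]
    - [[0,-3,4],[0,0,0],0]
    - [[0,-6,5],[0,0,0],0]
    - [[0,-6,5],[0,0,0],0]
    - [[0,-6,5],[0,0,0],0]
    - [[0,-6,5],[0,0,0],0]
    - [[0,0,0],[0,0,0],0]

```text
time: 44.25
tool_pos: [0.498, 0.0754, 0.1998]
eef_rot: [0.977, 0.212, -0.0, -0.0]
wrist_force: [-0.5, -0.0, 0.1]
finger_gap: -0.0001
```

```bash
python3 - <<'E'
from h import *
st()
fs=cam("scene");crop(fs,"pics/s33.png",220,150,120,120,5);ft=cam("top");crop(ft,"pics/t33.png",200,150,120,130,5)
E
```

```text
t 44.25 tcp [498.   75.4 199.8] R [[0.91, 0.414, -0.001], [0.414, -0.91, -0.0], [-0.001, -0.0, -1.0]] F [-0.5 -0.   0.1] gap -0.1 q [ 0.27  0.28 -0.56  1.93  0.18  0.98 -1.52]
```

View pics/t33.png

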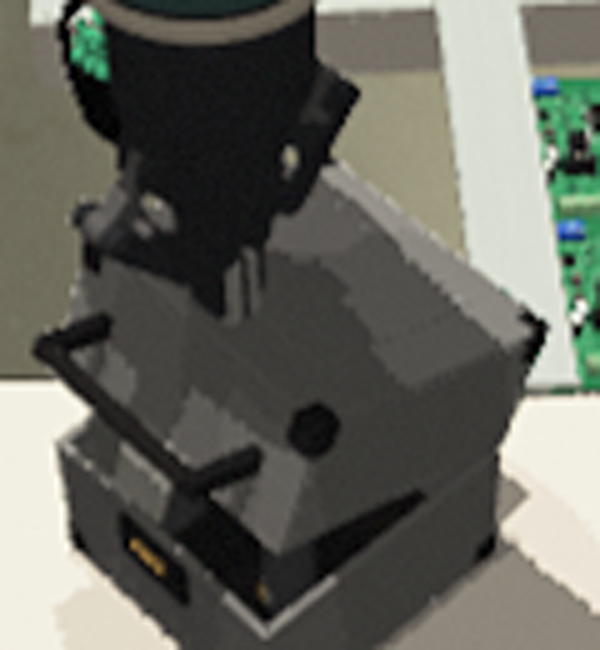

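>>> jog_arm:
  deltas:
    - [[0,-5,5],[0,0,0],0]
    - [[0,-5,5],[0,0,0],0]
    - [[0,-5,5],[0,0,0],0]
    - [[0,-4,5],[0,0,0],0]
    - [[0,-4,5],[0,0,0],0]
    - [[0,-3,5],[0,0,0],0]
    - [[0,0,3],[0,0,0],0]
    - [[0,0,0],[0,0,0],0]

```text
time: 45.35
tool_pos: [0.4876, 0.0986, 0.167]
eef_rot: [0.977, 0.211, -0.0, -0.0]
wrist_force: [-0.4, -0.7, 0.6]
finger_gap: -0.0001
```

>>> jog_arm:
  deltas:
    - [[0,-2,2],[0,0,0],0]
    - [[0,-1,2],[0,0,0],0]
    - [[0,0,2],[0,0,0],0]
    - [[0,0,0],[0,0,0],0]

```text
time: 45.85
tool_pos: [0.4865, 0.1019, 0.1622]
eef_rot: [0.977, 0.212, 0.0, 0.0]
wrist_force: [-9.7, -0.1, 23.4]
finger_gap: -0.0003
```

>>> jog_arm:
  deltas:
    - [[0,0,2],[0,0,0],0]
    - [[0,0,2],[0,0,0],0]
    - [[0,0,0],[0,0,0],0]

```text
time: 46.22
tool_pos: [0.4863, 0.1013, 0.157]
eef_rot: [0.977, 0.211, -0.0, -0.0]
wrist_force: [-0.7, 0.4, -0.4]
finger_gap: -0.0005
```

>>> jog_arm:
  deltas:
    - [[0,0,1],[0,0,0],0]
    - [[0,0,1],[0,0,0],0]
    - [[0,0,1],[0,0,0],0]
    - [[0,0,0],[0,0,0],0]

```text
time: 46.72
tool_pos: [0.4866, 0.1014, 0.1556]
eef_rot: [0.977, 0.211, 0.0, 0.0]
wrist_force: [-12.9, -3.1, 32.4]
finger_gap: 0.0006
```

>>> jog_arm:
  deltas:
    - [[0,0,-4],[0,0,0],0]
    - [[0,0,-10],[0,0,0],0]
    - [[0,0,-25],[0,0,0],0]
    - [[0,0,-40],[0,0,0],0]
    - [[0,0,-40],[0,0,0],0]
    - [[-20,20,-20],[0,0,0],0]
    - [[-40,40,0],[0,0,0],0]
    - [[-40,40,0],[0,0,0],0]
    - [[-40,40,0],[0,0,0],0]
    - [[-30,30,0],[0,0,0],0]
    - [[0,0,0],[0,0,0],0]

```text
time: 48.1
tool_pos: [0.4008, -0.1261, 0.2937]
eef_rot: [0.978, 0.209, 0.0, 0.0]
wrist_force: [0.4, 1.2, 0.7]
finger_gap: 0.0001
```

```bash
python3 - <<'E'
from h import *
st()
fs=cam("scene");ft=cam("top");print(orange(fs),orange(ft))
C=np.array([.5063,.0547]);yw=-1.140;X=np.array([np.cos(yw),np.sin(yw),0]);Y=np.array([-np.sin(yw),np.cos(yw),0])
H=np.append(C,.085)+.077*X
for fr,n in((ft,"t"),(fs,"s")):
    cv2.imwrite(f"pics/{n}full.png",fr["color"][:,:,::-1]);fr["color"]=np.ascontiguousarray(fr["color"])
    for a,col in ((0,(255,0,0)),(.06,(0,255,0))):
        e=a+.194;M=H+.187*(-np.cos(e)*X+np.array([0,0,np.sin(e)]))
        p=pj(fr,np.array([M-.043*Y,M+.043*Y]));cv2.line(fr["color"],tuple(int(v) for v in np.round(p[0])),tuple(int(v) for v in np.round(p[1])),col,1)
crop(fs,"pics/s34.png",220,170,130,140,5);crop(ft,"pics/t34.png",190,150,130,140,5)
E
```

```text
t 48.1 tcp [ 400.8 -126.1  293.7] R [[0.913, 0.409, 0.0], [0.409, -0.913, -0.0], [-0.0, 0.0, -1.0]] F [0.4 1.2 0.7] gap 0.1 q [ 0.61 -0.01 -0.37  2.   -0.    1.16 -0.91]
[] [([19.1, 55.6], 60, [14, 34])]
```

View pics/s34.png

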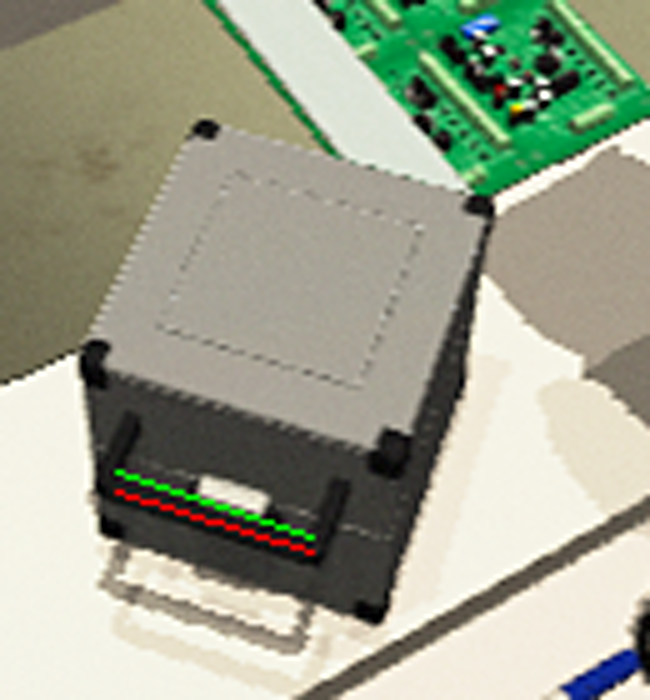

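View pics/t34.png

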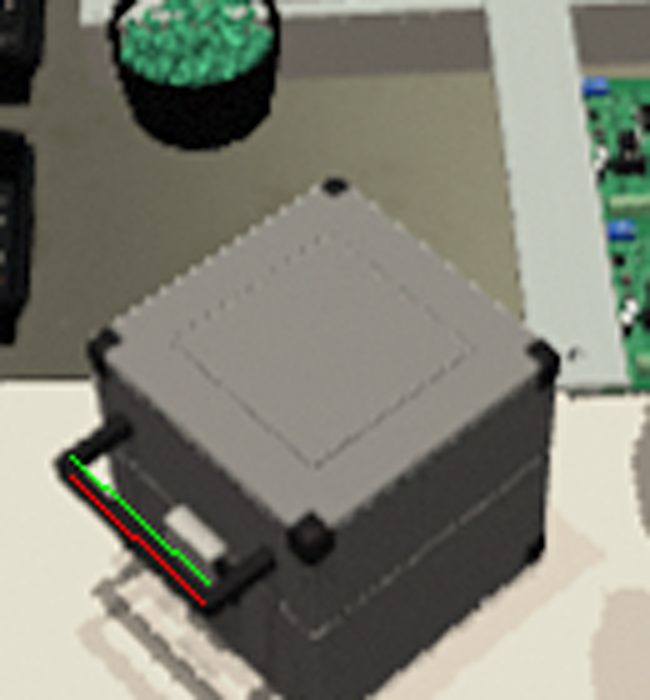

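View pics/sfull.png

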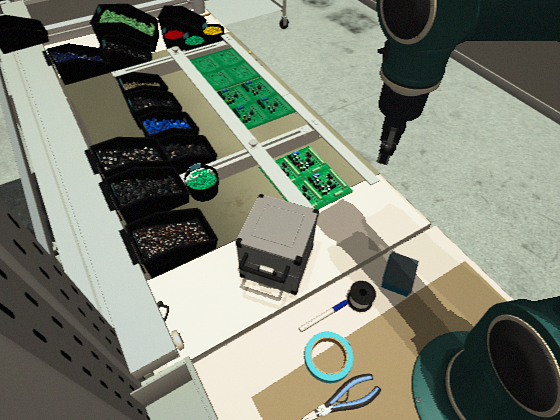

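The cover sits on the a = 0 overlay, no orange balls are left on the bench, and the arm is clear. I'm handing in.

```bash
python3 - <<'E'
from rig import arm
print(arm.job_done())
E
```

```text
the job is handed in; nothing more can be done
None
```

The three posts on the scene (a, c and d) are upright in their own bays, locked short, and the cover is shut. The job was handed in at about 48 s of the 210 s allowed. I found no post_b in any camera view, including one taken over and behind the cover.

- **Post a:** I lifted it by its ball and stood it on the bench. It slid short when I gripped it again. I then set it in the front-right bay, in the quarter on the −x, −y side of the case.
- **Post d:** it was already in the case, in the quarter on the +x, +y side, and I pressed it down there.
- **Post c:** I lifted it by its ball, set it in the quarter on the −x, +y side, and pressed it down.
- **Cover:** I drew it over by the handle and pressed its front edge. At about 23 N it gave way, then met a firm stop at 155.6 mm above the bench, against 156 mm expected when shut.

**Last checks:**
- All three brass buttons were seen out in the lower holes. For d this was a small brass spot in the top camera and in a wrist picture.
- The handle lies on the fully shut position in both fixed cameras, not on the 0.06 rad ajar one.
- No orange ball remains outside the case, and the arm stands clear of everything.

**Disagreements:**
- With the arm partly blocking the balls, the last ball-height readings came out 122–126 mm instead of 129 mm. Unblocked views had given 129 mm for a and 127 mm for d.
- Setting a down on the case floor briefly put about 47 N on the wrist. That is well under the 120 N limit, and the load went through the gripped post.

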